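# Set up the cam fixture to match the sample

### The job

Set up the clamping fixture: clear every stray part (nut, block or bush) off it into the blue tray, then lay the loose brass cam that has the same shape as the sample on the fixture's yellow pad flat in the pocket, boss up. Then, using only the T-handle key in the recessed slots, turn both swing clamps clockwise to their stops so that the red toes lie over the cam, and stand the key upright back in its wooden stand. Do not push the toes by hand, and leave the sample, the grease pot and the spray can where they are.

Things in the scene. Friction and masses are not known exactly. Their poses are not given: they have to be found in the camera images.
- fixture: Fixed clamping fixture: steel base plate 10 mm thick, x from -50 to 145 mm, y +-106 mm. Origin at bench level under the pocket's middle; z up, x away from the robot to the yellow sample pad, centre (100, 0). Two green hoods, 56 x 56 mm, top 51 mm above the bench, stand at (0, +75) (left) and (0, -75) mm (right); a square well goes down through each top to the clamp's slot.
- pocket (a point): Middle of the pocket's floor, 10 mm above the bench: a square pocket 70 x 70 mm with a dark rim 6 mm high and 8 mm wide, open above, axes as the fixture's. A cam drops in at any turn with a few mm of play.
- clamp_left (a joint): Left swing clamp (rad), vertical axis in the middle of the left hood. 0 = open, red toe pointing away from the robot (fixture +x); grows clockwise seen from above to a stop at 1.571 = locked, toe over the pocket (toe 14 wide, 53 mm long from the axis, underside 25 mm above the bench, ending 22 mm from the pocket's middle). Stays put; needs 0.1 N m.
- socket_left (a point): On the left clamp's axis at its slot's mouth, 37 mm above the bench, at the bottom of the hood's well (25 x 25 mm, 14 mm deep). The slot is 24 mm long along this point's x (which points along the toe), 11 mm wide, its top 2.5 mm funnelled to 16 mm width, open below; it turns with the clamp. Let the key's tip in 10 to 13 mm below the mouth; about 0.15 rad of play each way.
- clamp_right (a joint): Right swing clamp (rad), vertical axis in the middle of the right hood. 0 = open, red toe pointing towards the robot (fixture -x); grows clockwise seen from above to a stop at 1.571 = locked, toe over the pocket (toe 14 wide, 53 mm long from the axis, underside 25 mm above the bench, ending 22 mm from the pocket's middle). Stays put; needs 0.1 N m.
- socket_right (a point): On the right clamp's axis at its slot's mouth, 37 mm above the bench, at the bottom of the hood's well (25 x 25 mm, 14 mm deep). The slot is 24 mm long along this point's x (which points along the toe), 11 mm wide, its top 2.5 mm funnelled to 16 mm width, open below; it turns with the clamp. Let the key's tip in 10 to 13 mm below the mouth; about 0.15 rad of play each way.
- key: T-handle clamp key, steel, about 150 g, upright in the stand at the start. From the tip up: flat tang 20 x 8 mm, 14 mm long; round shank 14 mm diameter; black hub block 28 x 14 mm from 72 to 98 mm up; cross bar 118 mm long, 10 mm thick through the hub. Origin in the middle of the tang's end face, z up the shank, x along tang and bar.
- key_grip (a point): Middle of the key's hub, 85 mm above the tip: take it here from above, fingers closing across the bar on the hub's 14 mm.
- stand: Fixed wooden stand for the key, 46 x 46 mm, 40 mm high (base 60 x 60 mm, 6 mm); a hole 24 x 17 mm (x, y), 36 mm deep, in its middle; floor of the hole 4 mm above the bench. Origin under the hole at bench level, z up. The key's tang goes in along the stand's x, either way round.
- cam_one: One-lobe disc cam, brass, 12 mm thick: a 48 mm disc with one lobe reaching 32 mm from the axis (12 mm tip radius), with a steel boss on top, 16 mm diameter, 16 mm high, to grip it by from above. Origin on the boss axis at the underside; z up through the boss; the lobe points along x. 150 g. Stands on the bench to the left of the vice at the start.
- cam_two: Two-lobe disc cam, brass, 12 mm thick: a 48 mm disc with two lobes across from each other reaching 32 mm from the axis (12 mm tip radius), with a steel boss on top, 16 mm diameter, 16 mm high, to grip it by from above. Origin on the boss axis at the underside; z up through the boss; the lobes point along +x and -x. 150 g. Stands on the bench to the left of the vice at the start.
- cam_three: Three-lobe disc cam, brass, 12 mm thick: a 48 mm disc with three lobes 120 degrees apart reaching 32 mm from the axis (12 mm tip radius), with a steel boss on top, 16 mm diameter, 16 mm high, to grip it by from above. Origin on the boss axis at the underside; z up through the boss; the first lobe points along x. 150 g. Stands on the bench to the left of the vice at the start.
- sample_one: One-lobe sample cam, same shape and size as the one-lobe cam, lying loose on the yellow pad of the fixture, 100 mm along the fixture's +x from the pocket's middle; origin at its underside, 11 mm above the bench, axes as the fixture's. Only one of the three samples is there; None for the others.
- sample_two: Two-lobe sample cam, same shape and size as the two-lobe cam, lying loose on the yellow pad of the fixture, 100 mm along the fixture's +x from the pocket's middle; origin at its underside, 11 mm above the bench, axes as the fixture's. Only one of the three samples is there; None for the others.
- sample_three: Three-lobe sample cam, same shape and size as the three-lobe cam, lying loose on the yellow pad of the fixture, 100 mm along the fixture's +x from the pocket's middle; origin at its underside, 11 mm above the bench, axes as the fixture's. Only one of the three samples is there; None for the others.
- stray_a: Loose steel hexagon nut, 30 mm across flats (along its x), 34 mm across corners, 24 mm high; a stray part that may lie on the left hood, over the well, at the start. Origin at the middle of its underside. None if absent.
- stray_b: Loose square aluminium setting block, 30 x 30 mm, 24 mm high; a stray part that may lie on the right hood, over the well, at the start. Origin at the middle of its underside. None if absent.
- stray_c: Loose round steel bush, 36 mm diameter, 29 mm high; a stray part that may lie in the pocket, right half, at the start. Origin at the middle of its underside. None if absent.
- stray_d: Loose round copper bush, 24 mm diameter, 30 mm high; a stray part that may lie in the pocket, left half, at the start. Origin at the middle of its underside. None if absent.
- tray: Fixed open blue tray for stray parts, 140 x 200 mm (x, y), 35 mm high, walls and floor 4 mm. Origin under its middle at bench level. The vice between the tray and the cams is up to 180 mm tall; the radio's cage behind the cams is 300 mm tall (nearest post at x 0.59, y 0.32 m): pass above the one and in front of the other.
- grease_pot: Green grease pot with a white lid, 71 mm diameter, 76 mm high, a bystander behind the work. Origin under its middle.
- spray_can: Blue spray can, 53 mm diameter, 180 mm high, a bystander behind the work. Origin under its middle.

How it is judged:
By the outcome, as a careful person would: the job done as asked, in the order asked, and still so for the second after the job is handed in, with the robot touching nothing.
Of sample_one, sample_two, sample_three only 1 to 1 are there at a start; the rules pass over those that are not, and their reading is None.
Of stray_a, stray_b, stray_c, stray_d only 2 to 4 are there at a start; the rules pass over those that are not, and their reading is None.
At some moment in a run one of stray_a, stray_b, stray_c, stray_d, cam_one, cam_two, cam_three may be knocked a few centimetres aside while the robot is not near it.
It also fails if it takes over 208 s, if anything falls off the work surface, if the arm or the gripper's body presses on something with over 40 N, if the wrist force passes 120 N, or if a joint passes its speed limit or range.

### The arm

A 6-joint arm with a two-finger parallel gripper is mounted at the origin on a cart in front of the work surface, level with it; the furniture and walls round the work are solid. World frame = base frame: x ahead of the robot, y to its left, z up, the work surface at z = 0. Lengths are in m, angles in rad, forces in N, time in s.
With the tool pointing down it reaches from about 0.35 to 0.975 m from the base axis. Payload 4.9 kg.
Tool frame: the origin (TCP) lies at the very end of the fingers, on their centre line; the grasp point (between the pads) lies 19 mm behind it; z points along the fingers, y is the line along which they close (so a half turn about z gives the same grasp; the last joint's range is limited). The gripper opens to 85 mm and grips with 20 to 120 N. Pads are 22 mm wide; open, the fingers measure 114 mm over their backs; the gripper's body (76 mm by 85 mm) begins 54 mm behind the grasp point. The pads swing forward as they close: fully open they stand 13 mm farther back than shut.
Start: joints at [1.207, 0.053, 1.613, -0, 1.476, -0.119], TCP at [0.151, 0.606, 0.231] pointing down, gripper open.
Joint ranges: [-3.01, 3.01], [-1.01, 2.22], [0.06, 2.58], [-1.02, 4.17], [0.09, 2.62], [-3.14, 3.14]. Speed limits (rad/s): [2.57, 2.57, 3.14, 3.14, 3.14, 3.14].

### API

Orientations are given as a unit quaternion [w, x, y, z].
In Python, from plant import * gives the robot as it stands.
- The arm moves only by the tool jog_arm, never from a script. Its argument "moves" is a list that holds one entry, the list of rows, each a list of 7 numbers: the finger opening in cm, from 0 to 8.54, then the shift along the tool's x, y, z in cm, then the turn, a rotation vector about the tool's x, y, z in rad. A call has 1 to 20 rows; each row shifts and turns the commanded pose from where the row before left it, along the tool's axes as they then stand; what a row does not reach is not made up. A row lasts 1/12 s, in which the tool goes at most 41.7 mm and 7.16 degrees, less where a joint would pass 70% of its speed; a pose out of reach is approached as far as the arm can. A call is refused whole if a number of a shift passes 4.17 or a number of a turn 0.125, either way. A call with a gripper value outside its range is refused whole. The fingers move at their own pace and stop on an object; the grip force is fixed at half the most. Time passes only in rows, so rows that do not move let the fingers close. It gives the time, the measured TCP pose, the force, the opening and the grip force at its end, in the units of the state.
- state(): the state, without advancing time (a new reading comes with each control period).
- grab_frame(name): name is "scene" or "top"; returns a dict with "color" (400x640x3 uint8, blue, green, red), "depth" (400x640 float32, m along the optical axis (not along the pixel's ray), 0 where there is no reading), "fx", "fy", "cx", "cy" (pixels), "R" (3x3) and "t" (3): a world point X has camera coordinates R X + t. Camera axes: x right, y down, z forward; pixel columns grow to the right and rows downward; lengths in m; the calibration is good to about 2 mm. A picture is of the moment at which its call begins.
- job_done(): hands the job in; it is judged then, once.
Trained networks look in a picture, given as the dict that the camera call returned (one of the last four; its "shot" number tells which), for a name from the list of things; names that differ only in an ending like _2 or _b are one class to them, and where a whole thing is asked for, a point or a joint stands for the part that bears it (a point fixed in the world has none). Each returns a list of dicts, best first, with "p" (0 to 1); they miss things now and then, are a little off and sometimes report something else, mostly with a low value. They report only what shows in the picture. A call takes as long as a camera call.
- recognise(name, picture): "rect" ([centre column, centre row, width, height] in pixels, round what is visible of it).
- regions_of(name, picture): "pixels" (400x640 bool, what is visible of it) and "rect" ([centre column, centre row, width, height] in pixels, round what is visible of it).
The state is a dict: "time": time; "joint_pos": joint angles; "joint_vel": joint speeds; "joint_efforts": joint torques, N m; "tool_pos": TCP position; "tool_rot": TCP orientation; "contact_force": force on the tool from outside, world axes, zero at the start; "ft_torque": the same for the moment, N m; "gripper_width": opening from 0.0 (shut) to 1.0 (fully open); "grasp_force": force on a finger pad.
Only numpy, scipy, OpenCV 4.12 (cv2) and the standard library are available. Lean on these libraries where they do the work, as an engineer would, in place of code of your own. Each camera call takes 0.05 s, during which the arm holds its last target. There are 200 camera calls.

## Working session

There is one attempt and no reset: what is moved stays moved. The work goes in short steps, Python scripts to look and compute and a tool call to move; the robot and the scene stay as the last step left them, time stands still between calls to the robot, and variables do not carry over. Pictures are saved under pics/ and viewed, at most 14 in all, crops included, and the job is handed in when it is done.

Besides the shell and the picture viewer there is one more tool, called as name([rows], argument=value, ...), one row to a line, values as JSON. jog_arm: Moves the arm, as the interface text tells. Its arguments: {"type":"object","properties":{"moves":{"type":"array"}},"required":["moves"]}

```bash
mkdir -p pics; ls; python3 - <<'E'
from plant import *
import cv2
s=state();print(s)
for n in("scene","top"):
    f=grab_frame(n);cv2.imwrite(f"pics/{n}0.png",f["color"]);print(n,f["fx"],f["cx"],f["cy"],f["R"].round(3).tolist(),f["t"])
    for o in "fixture clamp_left clamp_right key stand cam_one cam_two cam_three sample_one sample_two sample_three stray_a stray_b stray_c stray_d tray grease_pot spray_can".split():
        print(o,[(round(r["p"],2),[round(float(v)) for v in r["rect"]]) for r in recognise(o,f)[:3]])
E
```

```text
pics
{'time': 0.0, 'joint_pos': array([ 1.20703033e+00,  5.33583058e-02,  1.61425354e+00,  1.11583198e-05,
        1.47600371e+00, -1.19006568e-01]), 'joint_vel': array([ 0.00198373, -0.00077061,  0.00072079,  0.00026054, -0.00045834,
        0.00145436]), 'joint_efforts': array([-1.75155146e-03, -3.93661094e+01, -3.70183611e+01, -1.90007281e-04,
        6.93278213e-03,  2.87763434e-06]), 'tool_pos': array([0.15123512, 0.60580149, 0.23008629]), 'tool_rot': array([-2.47178392e-04,  1.22074934e-01,  9.92520371e-01, -9.80797050e-04]), 'contact_force': array([-0.08705379,  0.10774046,  0.21902458]), 'ft_torque': array([-0.05740666, -0.03687303, -0.02021288]), 'grasp_force': 0.0, 'gripper_width': 1.000597580251}
scene 518.6610403570706 318.9852960873928 204.87866536244758 [[0.848, -0.53, -0.023], [-0.313, -0.465, -0.828], [0.428, 0.709, -0.56]] [-0.49220724  0.26241324  1.22909696]
fixture [(0.97, [364, 228, 97, 59])]
clamp_left []
clamp_right [(0.58, [358, 244, 12, 8])]
key [(0.65, [312, 177, 14, 22]), (0.65, [357, 244, 9, 9])]
stand [(0.66, [441, 241, 25, 68]), (0.6, [333, 204, 8, 11]),
[... 1199 characters left out ...]
hree [(0.69, [242, 257, 19, 17]), (0.47, [445, 138, 37, 29])]
sample_one [(0.66, [346, 141, 22, 18])]
sample_two []
sample_three []
stray_a [(0.64, [324, 176, 13, 12]), (0.62, [375, 171, 15, 14]), (0.49, [277, 172, 21, 22])]
stray_b [(0.64, [324, 176, 13, 12]), (0.62, [375, 171, 15, 14]), (0.49, [277, 172, 21, 22])]
stray_c [(0.64, [324, 176, 13, 12]), (0.62, [375, 171, 15, 14]), (0.49, [277, 172, 21, 22])]
stray_d [(0.64, [324, 176, 13, 12]), (0.62, [375, 171, 15, 14]), (0.49, [277, 172, 21, 22])]
tray [(0.88, [364, 236, 76, 54]), (0.24, [274, 169, 44, 18])]
grease_pot [(0.84, [276, 129, 29, 29]), (0.49, [377, 170, 14, 11])]
spray_can [(0.64, [445, 138, 37, 32]), (0.53, [347, 159, 77, 73])]
```

```bash
python3 - <<'E'
import cv2
a=cv2.imread("pics/top0.png")[100:290,180:470];cv2.imwrite("pics/topc.png",cv2.resize(a,(798,523),interpolation=cv2.INTER_CUBIC))
a=cv2.imread("pics/scene0.png")[130:310,250:480];cv2.imwrite("pics/scenec.png",cv2.resize(a,(760,595),interpolation=cv2.INTER_CUBIC))
E
```

```text
(no output)
```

View pics/topc.png

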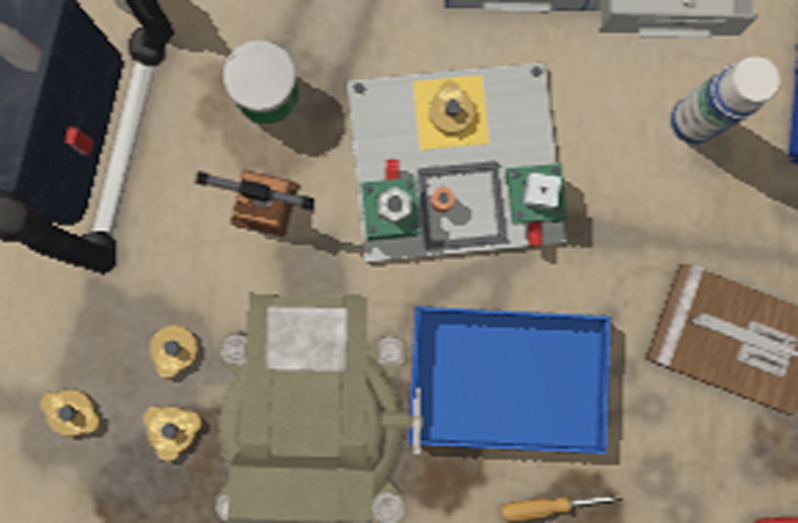

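View pics/scenec.png

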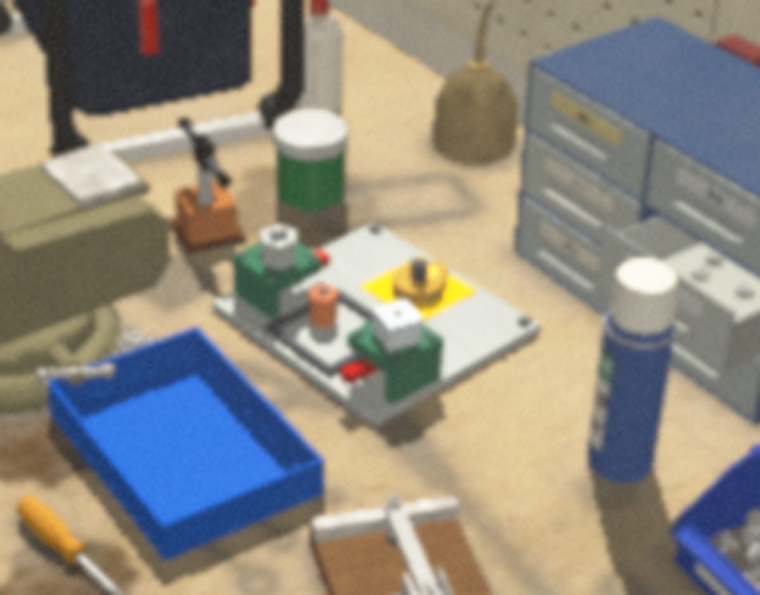

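The top view crop shows a nut on the left hood (395,205), a block on the right hood (543,190), the copper bush in the pocket (443,198) and no steel bush. The sample is at (453,108) and the key at (255,190). The cams are at (175,350), (70,412) and (172,432).

```bash
cat >h.py <<'E'
from plant import *
import numpy as np, cv2
def xyz(f):
    v,u=np.mgrid[0:400,0:640];d=f["depth"]
    c=np.stack([(u-f["cx"])/f["fx"]*d,(v-f["cy"])/f["fy"]*d,d],-1)
    P=(c-f["t"])@np.array(f["R"]);P[d==0]=np.nan;return P
def proj(f,X):
    c=np.asarray(X)@np.array(f["R"]).T+f["t"];return c[...,:2]/c[...,2:]*[f["fx"],f["fy"]]+[f["cx"],f["cy"]]
def ray(f,u,v,z):  # world point at height z on pixel ray
    R=np.array(f["R"]);d=R.T@np.array([(u-f["cx"])/f["fx"],(v-f["cy"])/f["fy"],1]);o=-R.T@f["t"]
    return o+d*(z-o[2])/d[2]
def box(f,P,u,v,w,h):
    m=np.zeros((400,640),bool);m[v:v+h,u:u+w]=1;return m&np.isfinite(P[...,2])
E
python3 - <<'E'
from h import *
f=grab_frame("top");P=xyz(f);hsv=cv2.cvtColor(f["color"],cv2.COLOR_BGR2HSV)
print("bench",np.nanmedian(P[200:215,300:320,2]))
def rep(n,m,area=True):
    p=P[m];p=p[np.isfinite(p[:,2])];r=cv2.minAreaRect((p[:,:2]*1000).astype(np.float32))
    print(n,len(p),"mean",p.mean(0).round(4),"rect",np.round(r[0],1),np.round(r[1],1),round(r[2],1),"z",np.percentile(p[:,2],[5,50,95]).round(3))
Z=P[...,2]
H,S,V=cv2.split(hsv)
B=lambda *a:box(f,P,*a)
rep("plate",B(300,118,95,80)&(Z>.006)&(Z<.07))
rep("yellow",B(320,120,50,40)&(H>22)&(H<34)&(S>150)&(Z>.005)&(Z<.016))
rep("sample",B(325,125,40,30)&(Z>.0175))
rep("nut",B(310,160,28,30)&(Z>.062)); rep("block",B(362,155,28,30)&(Z>.062))
rep("bush",B(332,165,20,18)&(Z>.03)); 
rep("greenL",B(305,158,30,32)&(Z>.043)&(Z<.058)); rep("greenR",B(360,152,30,32)&(Z>.043)&(Z<.058))
rep("key",B(245,155,55,30)&(Z>.08));rep("stand",B(255,150,40,40)&(Z>.03)&(Z<.05))
rep("tray",B(320,200,90,75)&(Z>.025)&(Z<.045))
for n,(u,v,w,h) in dict(one=(228,214,32,30),two=(190,236,33,30),three=(228,242,32,30)).items():
    rep(n,B(u,v,w,h)&(Z>.006)); rep(n+"boss",B(u,v,w,h)&(Z>.02))
rep("vice",B(258,205,70,95)&(Z>.05))
def heightimg(m,n):pass
c=cv2.resize(f["color"][120:195,300:395],None,fx=6,fy=6,interpolation=cv2.INTER_CUBIC)
c2=cv2.resize(f["color"][205:280,185:265],None,fx=6,fy=6,interpolation=cv2.INTER_CUBIC)
c2=cv2.resize(c2,(230,450*230//480));o=np.zeros((450,800,3),np.uint8);o[:,:570]=c;o[:c2.shape[0],570:]=c2
cv2.imwrite("pics/z1.png",o)
q=Z[125:156,328:366];print("\n".join("".join(" " if z<.016 else "#" if z<.03 else "O" for z in r) for r in q))
E
```

```text
bench 0.0021835105673522637
plate 4585 mean [ 0.7021 -0.0433  0.0183] rect [708.1 -51.8] [230.4 270.1] 1.3 z [0.008 0.012 0.052]<stdin>:6: RuntimeWarning: Mean of empty slice.
  ret = um.true_divide(
Traceback (most recent call last):
IndexError: index -1 is out of bounds for axis 0 with size 0
```

```bash
cat >m.py <<'E'
from h import *
f=grab_frame("top");P=xyz(f);hsv=cv2.cvtColor(f["color"],cv2.COLOR_BGR2HSV)
def rep(n,m,area=True):
    k,l,st,_=cv2.connectedComponentsWithStats(m.astype(np.uint8))
    if k<2: print(n,"none");return
    m=l==1+np.argmax(st[1:,4])
    p=P[m];r=cv2.minAreaRect((p[:,:2]*1000).astype(np.float32))
    print(n,len(p),"mean",p.mean(0).round(4),"rect",np.round(r[0],1),np.round(r[1],1),round(r[2],1),"z",np.percentile(p[:,2],[5,50,95]).round(3))
Z=P[...,2]
H,S,V=cv2.split(hsv)
B=lambda *a:box(f,P,*a)
if __name__=="__main__":
    rep("plate",B(300,118,95,80)&(Z>.008)&(Z<.07))
    rep("yellow",B(320,120,50,40)&(H>18)&(H<36)&(S>170)&(Z<.016))
    rep("sample",B(325,125,40,30)&(Z>.0175));rep("sampleboss",B(325,125,40,30)&(Z>.03))
    rep("nut",B(310,160,28,30)&(Z>.064)); rep("block",B(362,155,28,30)&(Z>.064))
    rep("bush",B(332,165,20,18)&(Z>.03)); 
    rep("greenL",B(305,158,30,32)&(Z>.043)&(Z<.06)); rep("greenR",B(360,152,30,32)&(Z>.043)&(Z<.06))
    rep("key",B(245,155,55,30)&(Z>.08));rep("stand",B(255,150,40,40)&(Z>.03)&(Z<.05))
    rep("tray",B(320,200,90,75)&(Z>.025)&(Z<.045))
    for n,(u,v,w,h) in dict(one=(228,214,32,28),two=(190,236,33,30),three=(228,242,32,30)).items():
        rep(n,B(u,v,w,h)&(Z>.008)); rep(n+"boss",B(u,v,w,h)&(Z>.02))
    c=cv2.resize(f["color"][120:195,300:395],None,fx=6,fy=6,interpolation=cv2.INTER_CUBIC)
    c2=cv2.resize(f["color"][205:280,185:265],None,fx=6,fy=6,interpolation=cv2.INTER_CUBIC)
    c2=cv2.resize(c2,(230,450*230//480));o=np.zeros((450,800,3),np.uint8);o[:,:570]=c;o[:c2.shape[0],570:]=c2
    cv2.imwrite("pics/z1.png",o)
    q=Z[125:156,328:366];print("\n".join("".join(" " if z<.017 else "#" if z<.03 else "O" for z in r) for r in q))
E
python3 m.py
```

```text
plate 4298 mean [ 0.7016 -0.0428  0.0191] rect [701.5 -44.3] [197.8 211.5] 6.8 z [0.009 0.012 0.053]
yellow none
sample 236 mean [ 0.7557 -0.0377  0.0257] rect [755.5 -36.7] [49.4 48.1] 45.8 z [0.02  0.024 0.041]
sampleboss 29 mean [ 0.7544 -0.0378  0.0392] rect [754.4 -37.8] [14.3 14.5] 5.1 z [0.033 0.039 0.044]
nut 112 mean [0.6458 0.021  0.0752] rect [646.1  21.4] [30.4 29.8] 65.5 z [0.07  0.076 0.079]
block 132 mean [ 0.6631 -0.1261  0.075 ] rect [ 663.7 -126.7] [30.  30.8] 80.9 z [0.068 0.075 0.079]
bush 59 mean [ 0.6585 -0.029   0.0404] rect [658.6 -28.8] [22.  22.4] 46.9 z [0.037 0.041 0.043]
greenL 288 mean [0.6452 0.0259 0.0519] rect [646.8  24.4] [56.7 56.2] 6.8 z [0.049 0.052 0.055]
greenR 266 mean [ 0.6625 -0.1215  0.052 ] rect [ 664.5 -124.1] [56.5 56.1] 6.4 z [0.048 0.052 0.056]
key 200 mean [0.6535 0.1574 0.0962] rect [653.8 157.3] [117.3  13.7] 77.9 z [0.089 0.095 0.104]
stand 120 mean [0.6412 0.1589 0.0404] rect [643.4 159.9] [46.4 24.1] 77.7 z [0.037 0.04  0.044]
tray 499 mean [ 0.4643 -0.0832  0.0354] rect [474.4 -88.3] [227.  141.5] 88.5 z [0.028 0.035 0.042]
one 
[... 904 characters left out ...]
                
   #       ############               
          ##############    #         
         ######OOOO#####              
         #####OOOOOO####              
         #####OOOOOO#####             
        ######OOOOOO#####             
        #######OOOO######             
        ########OOO######             
         ################             
         ###############        #     
        O ##############              
          #############               
            ##########                
             ########                 
               #  #                   
                     #                
                                      
                   #
```

View pics/z1.png

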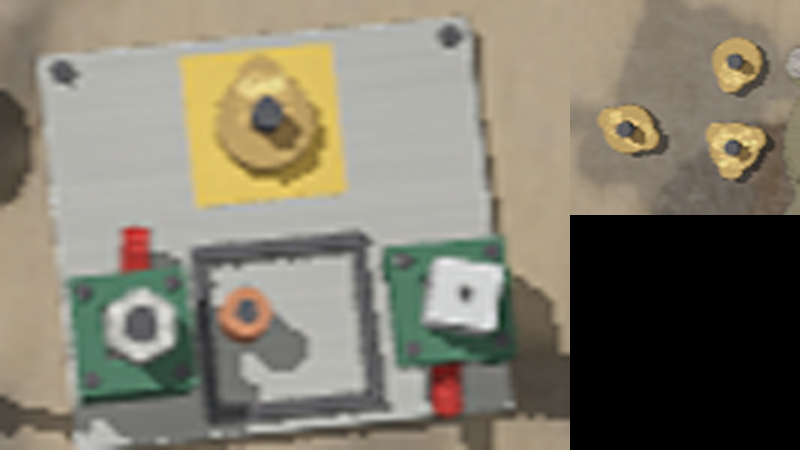

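The sample has one lobe, and cam_one at (0.500, 0.245) is its match. The fixture origin is at about (0.6555, -0.050) with yaw 6.8°. I'm moving towards the nut now.

jog_arm([
  [[7, -3.1, -2.24, 0, 0, 0, 0], [7, -3.1, -2.24, 0, 0, 0, 0], [7, -3.1, -2.24, 0, 0, 0, 0], [7, -3.1, -2.24, 0, 0, 0, 0], [7, -3.1, -2.24, 0, 0, 0, 0], [7, -3.1, -2.24, 0, 0, 0, 0], [7, -3.1, -2.24, 0, 0, 0, 0], [7, -3.1, -2.24, 0, 0, 0, 0], [7, -3.1, -2.24, 0, 0, 0, 0], [7, -3.1, -2.24, 0, 0, 0, 0], [7, -3.1, -2.24, 0, 0, 0, 0], [7, -3.1, -2.24, 0, 0, 0, 0], [7, -3.1, -2.24, 0, 0, 0, 0], [7, -3.1, -2.24, 0, 0, 0, 0], [7, -3.1, -2.24, 0, 0, 0, 0], [7, -3.1, -2.24, 0, 0, 0, 0], [7, -3.1, -2.24, 0, 0, 0, 0], [7, -3.1, -2.24, 0, 0, 0, 0], [7, -3.1, -2.24, 0, 0, 0, 0], [7, -3.1, -2.24, 0, 0, 0, 0]],
])

```text
time: 3.67
tool_pos: [0.6454, 0.0197, 0.2314]
tool_rot: [0.0, 0.122, 0.993, 0.0]
contact_force: [-0.2, 0.3, 0.7]
gripper_width: 0.815
grasp_force: 0.0
```

```bash
cat >d.py <<'E'
# python3 d.py x y z yaw_y_deg : shift (tool axes at present and after turn, cm) and turn (rad) to get there
from h import *; import sys
from scipy.spatial.transform import Rotation as Ro
def now():
    s=state();R=Ro.from_quat(np.roll(s["tool_rot"],-1)).as_matrix();return s,R
def delta(x,y,z,yaw):
    s,R=now();p=s["tool_pos"];d=np.array([x,y,z])-p
    cy=np.degrees(np.arctan2(R[1,1],R[0,1]));t=(yaw-cy+180)%360-180
    a=np.radians(yaw);G=np.array([[-np.sin(a),np.cos(a),0],[np.cos(a),np.sin(a),0],[0,0,-1]]).T
    print("t",round(s["time"],2),"pos",p.round(4),"yaw",cy.round(1),"tilt",R[:,2].round(3),"j6",s["joint_pos"][5].round(2),"w",round(s["gripper_width"],3),"F",s["contact_force"].round(1),"T",s["ft_torque"].round(2))
    print("now-axes cm",(R.T@d*100).round(2),"after-turn cm",(G.T@d*100).round(2),"turn",round(-np.radians(t),3))
if __name__=="__main__": delta(*map(float,sys.argv[1:5]))
E
python3 - <<'E'
from h import *; from d import delta
f=grab_frame("scene");P=xyz(f)
delta(.646,.0212,.12,6.8)
from scipy.optimize import minimize
f=grab_frame("top");P=xyz(f);Z=P[...,2]
m=box(f,P,310,160,28,30)&(Z>.064);p=P[m][:,:2]*1000
if len(p)>20:
    c=p.mean(0);r=p-c;z=r[:,0]+1j*r[:,1]
    # outer-edge support: hexagon direction by 6th harmonic of far points
    print("nut",c,np.degrees(np.angle(((abs(z)>13.5)*np.exp(6j*np.angle(z))).sum()))/6,"corner dir mod60")
h=cv2.cvtColor(f["color"],cv2.COLOR_BGR2HSV)
g=box(f,P,320,200,95,75)&(h[...,0]>100)&(h[...,0]<120)&(h[...,1]>140)
p=P[g];r=cv2.minAreaRect((p[:,:2]*1000).astype(np.float32));print("tray",r)
E
```

```text
t 3.72 pos [0.6487 0.0142 0.2308] yaw 75.7 tilt [ 0.003 -0.004 -1.   ] j6 -1.41 w 0.821 F [-1.1 -4.  -0.9] T [-0.13  0.04 -0.02]
now-axes cm [ 0.47  0.65 11.07] after-turn cm [ 0.73 -0.18 11.08] turn 1.202
nut [624.58549539  22.78161419] -14.37765478870029 corner dir mod60
tray ((474.0425720214844, -106.51786804199219), (185.65997314453125, 138.0469970703125), 88.34774017333984)
```

jog_arm([
  [[7, 0, 0, 0, 0, 0, 0.12], [7, 0, 0, 0, 0, 0, 0.12], [7, 0, 0, 0, 0, 0, 0.12], [7, 0, 0, 0, 0, 0, 0.12], [7, 0, 0, 0, 0, 0, 0.12], [7, 0, 0, 0, 0, 0, 0.12], [7, 0, 0, 0, 0, 0, 0.12], [7, 0, 0, 0, 0, 0, 0.12], [7, 0, 0, 0, 0, 0, 0.12], [7, 0, 0, 0, 0, 0, 0.12], [7, 0, 0.2, 3, 0, 0, 0], [7, 0, 0, 3, 0, 0, 0], [7, 0, 0, 3, 0, 0, 0], [7, 0, 0, 2, 0, 0, 0], [7, 0, 0, 0, 0, 0, 0], [7, 0, 0, 0, 0, 0, 0], [7, 0, 0, 0, 0, 0, 0]],
])

```text
time: 5.18
tool_pos: [0.6473, 0.022, 0.1233]
tool_rot: [0.001, 0.661, 0.75, 0.001]
contact_force: [0.4, -0.8, 0.2]
gripper_width: 0.817
grasp_force: 0.0
```

```bash
python3 d.py .646 .0212 .055 6.8
```

```text
t 5.18 pos [0.6473 0.022  0.1233] yaw 7.2 tilt [ 0.003 -0.    -1.   ] j6 -0.21 w 0.817 F [ 0.4 -0.8  0.2] T [-0.03 -0.05  0.04]
now-axes cm [-0.06 -0.16  6.83] after-turn cm [-0.06 -0.14  6.83] turn 0.008
```

jog_arm([
  [[7, 0, -0.1, 2.2, 0, 0, 0], [7, 0, 0, 2.2, 0, 0, 0], [7, 0, 0, 1.5, 0, 0, 0], [7, 0, 0, 0.7, 0, 0, 0], [7, 0, 0, 0, 0, 0, 0], [7, 0, 0, 0, 0, 0, 0], [0, 0, 0, 0, 0, 0, 0], [0, 0, 0, 0, 0, 0, 0], [0, 0, 0, 0, 0, 0, 0], [0, 0, 0, 0, 0, 0, 0], [0, 0, 0, 0, 0, 0, 0], [0, 0, 0, 0, 0, 0, 0], [0, 0, 0, 0, 0, 0, 0], [0, 0, 0, 0, 0, 0, 0], [0, 0, 0, 0, 0, 0, 0], [0, 0, 0, -1, 0, 0, 0], [0, 0, 0, -2, 0, 0, 0], [0, 0, 0, -2, 0, 0, 0], [0, 0, 0, -2, 0, 0, 0], [0, 0, 0, 0, 0, 0, 0]],
])

```text
time: 6.85
tool_pos: [0.6482, 0.0213, 0.1307]
tool_rot: [0.003, 0.661, 0.75, 0.002]
contact_force: [1.8, 1.2, 0.4]
gripper_width: 0.366
grasp_force: 59.6
```

```bash
python3 d.py .474 -.11 .05 6.8
```

```text
t 6.85 pos [0.6482 0.0213 0.1307] yaw 7.2 tilt [ 0.008 -0.001 -1.   ] j6 -0.21 w 0.366 F [1.8 1.2 0.4] T [-0.03 -0.06 -0.01]
now-axes cm [-10.83 -18.99   7.93] after-turn cm [-10.98 -18.85   8.07] turn 0.007
```

jog_arm([
  [[0, -1.37, -2.36, 0, 0, 0, 0], [0, -1.37, -2.36, 0, 0, 0, 0], [0, -1.37, -2.36, 0, 0, 0, 0], [0, -1.37, -2.36, 0, 0, 0, 0], [0, -1.37, -2.36, 0, 0, 0, 0], [0, -1.37, -2.36, 0, 0, 0, 0], [0, -1.37, -2.36, 0, 0, 0, 0], [0, -1.37, -2.36, 0, 0, 0, 0], [0, 0, 0, 3, 0, 0, 0], [0, 0, 0, 3, 0, 0, 0], [0, 0, 0, 3, 0, 0, 0], [0, 0, 0, 1.6, 0, 0, 0], [0, 0, 0, 1, 0, 0, 0], [0, 0, 0, 0, 0, 0, 0], [0, 0, 0, 0, 0, 0, 0], [6, 0, 0, 0, 0, 0, 0], [6, 0, 0, 0, 0, 0, 0], [6, 0, 0, 0, 0, 0, 0], [6, 0, 0, 0, 0, 0, 0], [6, 0, 0, 0, 0, 0, 0]],
])

```text
time: 8.52
tool_pos: [0.4718, -0.1109, 0.0092]
tool_rot: [-0.0, 0.661, 0.75, 0.0]
contact_force: [-0.1, 0.4, 0.1]
gripper_width: 0.703
grasp_force: 0.0
```

```bash
python3 d.py .6634 -.1264 .12 -8.5
```

```text
t 8.52 pos [ 0.4718 -0.1109  0.0092] yaw 7.2 tilt [-0.  0. -1.] j6 -0.51 w 0.703 F [-0.1  0.4  0.1] T [ 0.01 -0.04 -0.01]
now-axes cm [ -3.95  18.81 -11.08] after-turn cm [  1.3   19.18 -11.08] turn 0.274
```

jog_arm([
  [[7, 0, 0, -1.5, 0, 0, 0], [7, 0, 0, -3, 0, 0, 0], [7, 0, 0, -3.5, 0, 0, 0], [7, 0, 0, -3.5, 0, 0, 0], [7, 0, 0, 0, 0, 0, 0.1], [7, 0, 0, 0, 0, 0, 0.1], [7, 0, 0, 0, 0, 0, 0.074], [7, 0.2, 3, 0, 0, 0, 0], [7, 0.2, 3, 0, 0, 0, 0], [7, 0.2, 3, 0, 0, 0, 0], [7, 0.2, 3, 0, 0, 0, 0], [7, 0.2, 3, 0, 0, 0, 0], [7, 0.2, 3, 0, 0, 0, 0], [7, 0.1, 1.18, 0, 0, 0, 0], [7, 0, 0, 0, 0, 0, 0], [7, 0, 0, 0, 0, 0, 0], [7, 0, 0, 0, 0, 0, 0], [7, 0, 0, 0, 0, 0, 0]],
])

```text
time: 10.02
tool_pos: [0.6624, -0.1262, 0.1241]
tool_rot: [-0.0, 0.758, 0.653, -0.0]
contact_force: [-0.1, 0.4, -0.2]
gripper_width: 0.821
grasp_force: 0.0
```

```bash
python3 d.py .6634 -.1264 .055 -8.5
```

```text
t 10.02 pos [ 0.6624 -0.1262  0.1241] yaw -8.5 tilt [-0.001  0.    -1.   ] j6 -0.15 w 0.821 F [-0.1  0.4 -0.2] T [ 0.01 -0.03 -0.02]
now-axes cm [-0.01  0.11  6.91] after-turn cm [-0.01  0.1   6.91] turn 0.0
```

jog_arm([
  [[7, 0, 0.1, 2.2, 0, 0, 0], [7, 0, 0, 2.2, 0, 0, 0], [7, 0, 0, 1.6, 0, 0, 0], [7, 0, 0, 0.8, 0, 0, 0], [7, 0, 0, 0, 0, 0, 0], [7, 0, 0, 0, 0, 0, 0], [0, 0, 0, 0, 0, 0, 0], [0, 0, 0, 0, 0, 0, 0], [0, 0, 0, 0, 0, 0, 0], [0, 0, 0, 0, 0, 0, 0], [0, 0, 0, 0, 0, 0, 0], [0, 0, 0, 0, 0, 0, 0], [0, 0, 0, 0, 0, 0, 0], [0, 0, 0, 0, 0, 0, 0], [0, 0, 0, 0, 0, 0, 0], [0, 0, 0, -1, 0, 0, 0], [0, 0, 0, -2, 0, 0, 0], [0, 0, 0, -2, 0, 0, 0], [0, 0, 0, -2, 0, 0, 0], [0, 0, 0, 0, 0, 0, 0]],
])

```text
time: 11.68
tool_pos: [0.667, -0.1272, 0.1317]
tool_rot: [0.003, 0.757, 0.653, 0.002]
contact_force: [-0.1, 0.0, 0.3]
gripper_width: 0.337
grasp_force: 60.7
```

```bash
python3 d.py .472 -.165 .013 -1.6
```

```text
t 11.68 pos [ 0.667  -0.1272  0.1317] yaw -8.5 tilt [ 0.008 -0.002 -1.   ] j6 -0.15 w 0.337 F [-0.1  0.   0.3] T [ 0.03 -0.07 -0.  ]
now-axes cm [ -6.6  -18.82  11.73] after-turn cm [ -4.33 -19.39  11.87] turn -0.12
```

jog_arm([
  [[0, 0, 0, 0, 0, 0, -0.12], [0, -0.61, -2.73, 0, 0, 0, 0], [0, -0.61, -2.73, 0, 0, 0, 0], [0, -0.61, -2.73, 0, 0, 0, 0], [0, -0.61, -2.73, 0, 0, 0, 0], [0, -0.61, -2.73, 0, 0, 0, 0], [0, -0.61, -2.73, 0, 0, 0, 0], [0, -0.61, -2.73, 0, 0, 0, 0], [0, 0, 0, 3, 0, 0, 0], [0, 0, 0, 3, 0, 0, 0], [0, 0, 0, 3, 0, 0, 0], [0, 0, 0, 1.5, 0, 0, 0], [0, 0, 0, 0.8, 0, 0, 0], [0, 0, 0, 0, 0, 0, 0], [0, 0, 0, 0, 0, 0, 0], [6, 0, 0, 0, 0, 0, 0], [6, 0, 0, 0, 0, 0, 0], [6, 0, 0, 0, 0, 0, 0], [6, 0, 0, 0, 0, 0, 0], [6, 0, 0, 0, 0, 0, 0]],
])

```text
time: 13.35
tool_pos: [0.4724, -0.1639, 0.0135]
tool_rot: [0.0, 0.717, 0.697, 0.0]
contact_force: [0.6, 0.4, 0.5]
gripper_width: 0.7
grasp_force: 0.0
```

```bash
python3 d.py .6586 -.0290 .12 6.8
```

```text
t 13.35 pos [ 0.4724 -0.1639  0.0135] yaw -1.6 tilt [ 0. -0. -1.] j6 -0.45 w 0.7 F [0.6 0.4 0.5] T [-0.01 -0.01  0.02]
now-axes cm [ 14.    18.24 -10.64] after-turn cm [ 11.19  20.09 -10.65] turn -0.147
```

jog_arm([
  [[6, 0, 0, -1.6, 0, 0, 0], [6, 0, 0, -3, 0, 0, 0], [6, 0, 0, -3, 0, 0, 0], [6, 0, 0, -3, 0, 0, 0], [5, 0, 0, 0, 0, 0, -0.1], [5, 0, 0, 0, 0, 0, -0.047], [5, 0, 0, 0, 0, 0, 0], [5, 0, 0, 0, 0, 0, 0]],
])

```text
time: 14.02
tool_pos: [0.4721, -0.1637, 0.1192]
tool_rot: [-0.0, 0.664, 0.747, -0.0]
contact_force: [-0.1, 0.2, 0.3]
gripper_width: 0.583
grasp_force: 0.0
```

```bash
python3 - <<'E'
from m import *
rep("bush",B(332,165,20,18)&(Z>.03)); rep("L",B(310,160,28,30)&(Z>.06));rep("R",B(362,155,28,30)&(Z>.06))
rep("one",B(228,214,32,28)&(Z>.008));rep("oneboss",B(228,214,32,28)&(Z>.02))
from d import delta
delta(.6586,-.029,.12,6.8)
E
```

```text
bush 57 mean [ 0.6584 -0.029   0.0405] rect [658.9 -29. ] [21.4 23. ] 64.6 z [0.035 0.041 0.044]
L none
R none
one 242 mean [0.4987 0.2462 0.0147] rect [499.  247.6] [46.7 49.9] 35.3 z [0.009 0.013 0.029]
oneboss 27 mean [0.5002 0.2451 0.0284] rect [500.4 245.4] [11.2 14. ] 1.2 z [0.025 0.029 0.031]
t 14.07 pos [ 0.472  -0.1636  0.1189] yaw 6.7 tilt [-0.001  0.    -1.   ] j6 -0.6 w 0.588 F [-0.8 -0.3 -0.4] T [ 0.02  0.   -0.01]
now-axes cm [11.18 20.12 -0.12] after-turn cm [11.16 20.13 -0.11] turn -0.001
```

Both hoods are clear. Next is the bush.

jog_arm([
  [[5, 1.4, 2.51, 0, 0, 0, 0], [5, 1.4, 2.51, 0, 0, 0, 0], [5, 1.4, 2.51, 0, 0, 0, 0], [5, 1.4, 2.51, 0, 0, 0, 0], [5, 1.4, 2.51, 0, 0, 0, 0], [5, 1.4, 2.51, 0, 0, 0, 0], [5, 1.4, 2.51, 0, 0, 0, 0], [5, 1.4, 2.51, 0, 0, 0, 0], [5, 0, 0, 0, 0, 0, 0], [5, 0, 0, 0, 0, 0, 0], [5, 0, 0, 3, 0, 0, 0], [5, 0, 0, 3, 0, 0, 0], [5, 0, 0, 2.4, 0, 0, 0], [5, 0, 0, 1.4, 0, 0, 0], [5, 0, 0, 0, 0, 0, 0], [5, 0, 0, 0, 0, 0, 0], [5, 0, 0, 0, 0, 0, 0]],
])

```text
time: 15.48
tool_pos: [0.6594, -0.0293, 0.0232]
tool_rot: [0.001, 0.664, 0.748, 0.001]
contact_force: [0.6, 0.4, -0.1]
gripper_width: 0.589
grasp_force: 0.0
```

jog_arm([
  [[0, 0, 0, 0, 0, 0, 0], [0, 0, 0, 0, 0, 0, 0], [0, 0, 0, 0, 0, 0, 0], [0, 0, 0, 0, 0, 0, 0], [0, 0, 0, 0, 0, 0, 0], [0, 0, 0, 0, 0, 0, 0], [0, 0, 0, 0, 0, 0, 0], [0, 0, 0, 0, 0, 0, 0], [0, 0, 0, -1, 0, 0, 0], [0, 0, 0, -2, 0, 0, 0], [0, 0, 0, -3, 0, 0, 0], [0, 0, 0, -3, 0, 0, 0], [0, 0, 0, 0, 0, 0, 0]],
])

```text
time: 16.57
tool_pos: [0.6626, -0.0293, 0.1198]
tool_rot: [0.005, 0.664, 0.748, 0.003]
contact_force: [1.6, 0.5, -0.0]
gripper_width: 0.251
grasp_force: 58.8
```

```bash
python3 d.py .472 -.062 .015 6.8
```

```text
t 16.57 pos [ 0.6626 -0.0293  0.1198] yaw 6.8 tilt [ 0.012 -0.002 -1.   ] j6 -0.28 w 0.251 F [ 1.6  0.5 -0. ] T [-0.   -0.07  0.02]
now-axes cm [ -0.95 -19.44  10.25] after-turn cm [ -0.99 -19.32  10.48] turn 0.0
```

jog_arm([
  [[0, -0.18, -2.7, 0, 0, 0, 0], [0, -0.18, -2.7, 0, 0, 0, 0], [0, -0.18, -2.7, 0, 0, 0, 0], [0, -0.18, -2.7, 0, 0, 0, 0], [0, -0.18, -2.7, 0, 0, 0, 0], [0, -0.18, -2.7, 0, 0, 0, 0], [0, -0.18, -2.7, 0, 0, 0, 0], [0, 0, 0, 0, 0, 0, 0], [0, 0, 0, 3, 0, 0, 0], [0, 0, 0, 3, 0, 0, 0], [0, 0, 0, 2, 0, 0, 0], [0, 0, 0, 1, 0, 0, 0], [0, 0, 0, 0, 0, 0, 0], [0, 0, 0, 0, 0, 0, 0], [0, 0, 0, 0, 0, 0, 0]],
])

```text
time: 17.82
tool_pos: [0.4735, -0.064, 0.0228]
tool_rot: [0.001, 0.664, 0.748, 0.001]
contact_force: [0.3, -0.4, -0.7]
gripper_width: 0.255
grasp_force: 59.5
```

```bash
python3 d.py .472 -.066 .018 6.8
```

```text
t 17.82 pos [ 0.4735 -0.064   0.0228] yaw 6.8 tilt [ 0.002 -0.001 -1.   ] j6 -0.41 w 0.255 F [ 0.3 -0.4 -0.7] T [ 0.02 -0.04 -0.03]
now-axes cm [-0.18 -0.17  0.48] after-turn cm [-0.18 -0.17  0.48] turn 0.0
```

jog_arm([
  [[0, 0, 0, 0.35, 0, 0, 0], [0, 0, 0, 0, 0, 0, 0], [5, 0, 0, 0, 0, 0, 0], [5, 0, 0, 0, 0, 0, 0], [5, 0, 0, 0, 0, 0, 0], [5, 0, 0, 0, 0, 0, 0], [5, 0, 0, -1.5, 0, 0, 0], [5, 0, 0, -3, 0, 0, 0], [5, 0, 0, -3.5, 0, 0, 0], [5, 0, 0, -3.5, 0, 0, 0], [5, 0, 0, -3.5, 0, 0, 0], [5, 0, 0, -3.5, 0, 0, 0], [5, 0, 0, -3.5, 0, 0, 0], [5, 0, 0, 0, 0, 0, 0], [5, 0, 0, 0, 0, 0, 0]],
])

```text
time: 19.07
tool_pos: [0.4737, -0.0641, 0.2412]
tool_rot: [0.003, 0.664, 0.748, 0.001]
contact_force: [-0.1, -0.2, -0.8]
gripper_width: 0.587
grasp_force: 0.0
```

```bash
python3 d.py .5004 .2453 .10 6.8; python3 - <<'E'
from m import *
rep("one",B(228,214,32,28)&(Z>.008));rep("oneboss",B(228,214,32,28)&(Z>.02));rep("vice",B(258,205,70,95)&(Z>.05))
cv2.imwrite("pics/top2.png",cv2.resize(f["color"][110:290,180:420],(800,600)))
E
```

```text
t 19.07 pos [ 0.4737 -0.0641  0.2412] yaw 6.8 tilt [ 0.006 -0.002 -1.   ] j6 -0.41 w 0.587 F [-0.1 -0.2 -0.8] T [-0.01 -0.01  0.01]
now-axes cm [30.44  6.25 14.08] after-turn cm [30.41  6.32 14.12] turn 0.0
one 243 mean [0.4986 0.2461 0.0149] rect [497.7 246.1] [51.2 46. ] 1.5 z [0.01  0.013 0.03 ]
oneboss 27 mean [0.5002 0.2449 0.0292] rect [500.4 245. ] [11.2 13.7] 1.0 z [0.025 0.03  0.032]
vice 4314 mean [0.4316 0.1009 0.1492] rect [433.3 102.5] [241.9 125. ] 1.1 z [0.123 0.142 0.179]
```

View pics/top2.png

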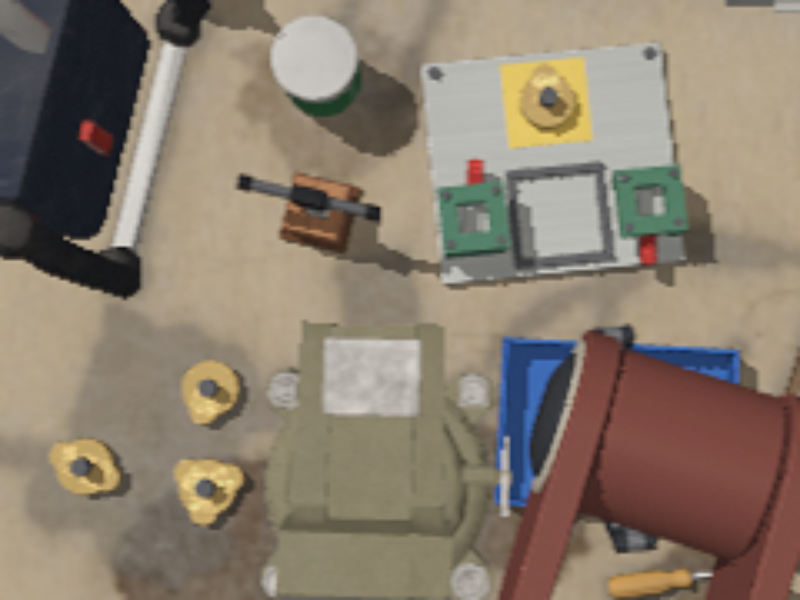

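The fixture is clear: both wells are empty at (470,215) and (650,200), and so is the pocket at (558,215). cam_one is untouched at (210,390).

jog_arm([
  [[4, 3.04, 0.63, 0, 0, 0, 0], [4, 3.04, 0.63, 0, 0, 0, 0], [4, 3.04, 0.63, 0, 0, 0, 0], [4, 3.04, 0.63, 0, 0, 0, 0], [4, 3.04, 0.63, 0, 0, 0, 0], [4, 3.04, 0.63, 0, 0, 0, 0], [4, 3.04, 0.63, 0, 0, 0, 0], [4, 3.04, 0.63, 0, 0, 0, 0], [4, 3.04, 0.63, 0, 0, 0, 0], [4, 3.04, 0.63, 0, 0, 0, 0], [4, 0, 0, 0, 0, 0, 0], [4, 0, 0, 3.5, 0, 0, 0], [4, 0, 0, 3.5, 0, 0, 0], [4, 0, 0, 3.5, 0, 0, 0], [4, 0, 0, 3.5, 0, 0, 0], [4, 0, 0, 2, 0, 0, 0], [4, 0, 0, 0, 0, 0, 0], [4, 0, 0, 0, 0, 0, 0], [4, 0, 0, 0, 0, 0, 0], [4, 0, 0, 0, 0, 0, 0]],
])

```text
time: 20.78
tool_pos: [0.5001, 0.246, 0.08]
tool_rot: [0.001, 0.664, 0.748, 0.002]
contact_force: [0.3, 0.2, 0.0]
gripper_width: 0.468
grasp_force: 0.0
```

```bash
python3 d.py .5004 .2451 .0145 6.8
```

```text
t 20.78 pos [0.5001 0.246  0.08  ] yaw 6.8 tilt [ 0.003  0.001 -1.   ] j6 0.2 w 0.468 F [0.3 0.2 0. ] T [-0.05 -0.01 -0.02]
now-axes cm [-0.1  -0.    6.55] after-turn cm [-0.09  0.02  6.55] turn 0.0
```

jog_arm([
  [[4, -0.1, 0, 2, 0, 0, 0], [4, 0, 0, 2, 0, 0, 0], [4, 0, 0, 1.5, 0, 0, 0], [4, 0, 0, 0.9, 0, 0, 0], [4, 0, 0, 0, 0, 0, 0], [4, 0, 0, 0, 0, 0, 0], [4, 0, 0, 0, 0, 0, 0], [0, 0, 0, 0, 0, 0, 0], [0, 0, 0, 0, 0, 0, 0], [0, 0, 0, 0, 0, 0, 0], [0, 0, 0, 0, 0, 0, 0], [0, 0, 0, 0, 0, 0, 0], [0, 0, 0, 0, 0, 0, 0], [0, 0, 0, 0, 0, 0, 0], [0, 0, 0, 0, 0, 0, 0]],
])

```text
time: 22.03
tool_pos: [0.4998, 0.245, 0.0154]
tool_rot: [0.001, 0.664, 0.748, 0.001]
contact_force: [-1.8, -0.6, 5.8]
gripper_width: 0.155
grasp_force: 58.7
```

```bash
python3 d.py .6555 -.0499 .0255 6.8
```

```text
t 22.03 pos [0.4998 0.245  0.0154] yaw 6.8 tilt [ 0.002  0.001 -1.   ] j6 0.2 w 0.155 F [-1.8 -0.6  5.8] T [-0.    0.15 -0.03]
now-axes cm [-31.13  11.95  -1.  ] after-turn cm [-31.13  11.97  -1.01] turn 0.0
```

jog_arm([
  [[0, 0, 0, -1, 0, 0, 0], [0, 0, 0, -2, 0, 0, 0], [0, 0, 0, -3, 0, 0, 0], [0, 0, 0, -3.5, 0, 0, 0], [0, 0, 0, -3.5, 0, 0, 0], [0, 0, 0, -3.5, 0, 0, 0], [0, 0, 0, -3.5, 0, 0, 0], [0, 0, 0, -2, 0, 0, 0], [0, -2.83, 1.09, 0, 0, 0, 0], [0, -2.83, 1.09, 0, 0, 0, 0], [0, -2.83, 1.09, 0, 0, 0, 0], [0, -2.83, 1.09, 0, 0, 0, 0], [0, -2.83, 1.09, 0, 0, 0, 0], [0, -2.83, 1.09, 0, 0, 0, 0], [0, -2.83, 1.09, 0, 0, 0, 0], [0, -2.83, 1.09, 0, 0, 0, 0], [0, -2.83, 1.09, 0, 0, 0, 0], [0, -2.83, 1.09, 0, 0, 0, 0], [0, -2.83, 1.09, 0, 0, 0, 0]],
])

```text
time: 23.62
tool_pos: [0.6547, -0.0515, 0.2335]
tool_rot: [-0.001, 0.664, 0.748, -0.0]
contact_force: [0.8, 0.6, -1.8]
gripper_width: 0.153
grasp_force: 58.7
```

jog_arm([
  [[0, 0, 0, 0, 0, 0, 0], [0, 0, 0, 3, 0, 0, 0], [0, 0, 0, 3, 0, 0, 0], [0, 0, 0, 3, 0, 0, 0], [0, 0, 0, 3, 0, 0, 0], [0, 0, 0, 2, 0, 0, 0], [0, 0, 0, 1, 0, 0, 0], [0, 0, 0, 0, 0, 0, 0], [0, 0, 0, 0, 0, 0, 0], [0, 0, 0, 0, 0, 0, 0], [0, 0, 0, 0, 0, 0, 0]],
])

```text
time: 24.53
tool_pos: [0.6564, -0.0505, 0.0866]
tool_rot: [0.002, 0.664, 0.748, 0.001]
contact_force: [-0.1, -1.1, -1.3]
gripper_width: 0.152
grasp_force: 58.8
```

```bash
python3 d.py .6555 -.0499 .0255 6.8
```

```text
t 24.53 pos [ 0.6564 -0.0505  0.0866] yaw 6.8 tilt [ 0.004 -0.001 -1.   ] j6 -0.31 w 0.152 F [-0.1 -1.1 -1.3] T [-0.01 -0.04  0.06]
now-axes cm [ 0.08 -0.11  6.1 ] after-turn cm [ 0.07 -0.08  6.11] turn 0.0
```

jog_arm([
  [[0, 0.08, 0.1, 1.5, 0, 0, 0], [0, 0, 0, 1.5, 0, 0, 0], [0, 0, 0, 1.2, 0, 0, 0], [0, 0, 0, 0.8, 0, 0, 0], [0, 0, 0, 0.6, 0, 0, 0], [0, 0, 0, 0.3, 0, 0, 0], [0, 0, 0, 0, 0, 0, 0], [0, 0, 0, 0, 0, 0, 0], [0, 0, 0, 0, 0, 0, 0]],
])

```text
time: 25.28
tool_pos: [0.6556, -0.0493, 0.0254]
tool_rot: [-0.0, 0.664, 0.748, -0.0]
contact_force: [-4.3, 0.9, 6.1]
gripper_width: 0.154
grasp_force: 59.3
```

```bash
python3 d.py .6575 -.0497 .0255 6.8
```

```text
t 25.28 pos [ 0.6556 -0.0493  0.0254] yaw 6.8 tilt [-0.001  0.    -1.   ] j6 -0.31 w 0.154 F [-4.3  0.9  6.1] T [ 0.16  0.72 -0.03]
now-axes cm [-0.07  0.19 -0.01] after-turn cm [-0.06  0.19 -0.01] turn 0.0
```

jog_arm([
  [[4, 0, 0, 0, 0, 0, 0], [4, 0, 0, 0, 0, 0, 0], [4, 0, 0, 0, 0, 0, 0], [4, 0, 0, 0, 0, 0, 0], [4, 0, 0, 0, 0, 0, 0], [4, 0, 0, -1, 0, 0, 0], [4, 0, 0, -3, 0, 0, 0], [4, 0, 0, -3.5, 0, 0, 0], [4, 0, 0, -3.5, 0, 0, 0], [4, 0, 0, -3.5, 0, 0, 0], [4, 3, 0, 0, 0, 0, 0], [4, 3, 0, 0, 0, 0, 0], [4, 3, 0, 0, 0, 0, 0], [4, 3, 0, 0, 0, 0, 0], [4, 3, 0, 0, 0, 0, 0], [4, 3, 0, 0, 0, 0, 0], [4, 3, 0, 0, 0, 0, 0], [4, 0, 0, 0, 0, 0, 0], [4, 0, 0, 0, 0, 0, 0]],
])

```text
time: 26.87
tool_pos: [0.6306, 0.1606, 0.1706]
tool_rot: [0.0, 0.663, 0.749, 0.0]
contact_force: [0.2, 0.7, 0.9]
gripper_width: 0.468
grasp_force: 0.0
```

```bash
python3 d.py .6536 .1574 .07 -12.1; python3 - <<'E'
from m import *
g=grab_frame("scene")
rep("cam",B(332,160,42,40)&(Z>.018)&(Z<.05)&(H<35)&(S>60));rep("boss",B(340,165,26,28)&(Z>.031)&(Z<.046))
o=np.hstack([cv2.resize(f["color"][120:200,300:395],(400,337)),cv2.resize(g["color"][195:265,310:410],(400,337),interpolation=cv2.INTER_CUBIC)])
cv2.imwrite("pics/cam3.png",o)
E
```

```text
t 26.87 pos [0.6306 0.1606 0.1706] yaw 7.0 tilt [ 0.001 -0.    -1.   ] j6 0.01 w 0.468 F [0.2 0.7 0.9] T [-0.02 -0.   -0.  ]
now-axes cm [-0.6   2.24 10.06] after-turn cm [ 0.17  2.32 10.06] turn 0.333
cam 203 mean [ 0.6532 -0.0466  0.023 ] rect [654.7 -44.8] [44.8 49.6] 46.2 z [0.019 0.022 0.027]
boss 25 mean [ 0.6558 -0.0476  0.0388] rect [655.3 -47.6] [14.1 13.3] 44.4 z [0.036 0.038 0.042]
```

View pics/cam3.png

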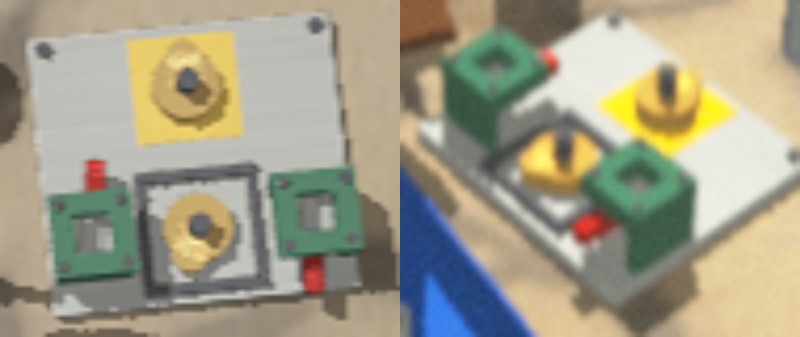

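The cam lies flat inside the pocket rim (left panel, (200,228)), boss up. Next is the key.

jog_arm([
  [[4, 0, 0, 0, 0, 0, 0.12], [4, 0, 0, 0, 0, 0, 0.12], [4, 0, 0, 0, 0, 0, 0.093], [4, 0.15, 2.3, 0, 0, 0, 0], [4, 0, 0, 2, 0, 0, 0], [4, 0, 0, 2, 0, 0, 0], [4, 0, 0, 0, 0, 0, 0], [4, 0, 0, 0, 0, 0, 0], [4, 0, 0, 0, 0, 0, 0]],
])

```text
time: 27.72
tool_pos: [0.654, 0.155, 0.1308]
tool_rot: [0.0, 0.779, 0.627, 0.0]
contact_force: [0.6, 0.7, 0.6]
gripper_width: 0.469
grasp_force: 0.0
```

```bash
python3 d.py .6536 .1574 .07 -12.1; python3 - <<'E'
from m import *
gm=(H>60)&(H<95)&(S>60)
for n,b in(("L",(305,158,30,32)),("R",(360,152,30,32))):
    m=B(*b)&(Z>.046)&(Z<.058)
    rep("hood"+n,m)
    # hood corner rect via ray at top plane
    v,u=np.nonzero(m);p=np.array([ray(f,a,c,.051)[:2]*1000 for a,c in zip(u,v)],np.float32);print(cv2.minAreaRect(p))
E
```

```text
t 27.72 pos [0.654  0.155  0.1308] yaw -12.3 tilt [ 0.001  0.    -1.   ] j6 0.34 w 0.469 F [0.6 0.7 0.6] T [-0.03 -0.03 -0.01]
now-axes cm [ 0.22 -0.1   6.08] after-turn cm [ 0.23 -0.09  6.08] turn -0.004
hoodL 322 mean [0.6463 0.0246 0.0519] rect [646.8  24.5] [56.4 55.9] 6.5 z [0.049 0.052 0.055]
((646.5045776367188, 24.53514862060547), (56.49829864501953, 55.82816696166992), 6.598876476287842)
hoodR 332 mean [ 0.6641 -0.1242  0.0515] rect [ 664.3 -124.3] [56.3 56.7] 6.8 z [0.048 0.052 0.055]
((664.2086791992188, -124.07738494873047), (56.45500564575195, 56.758949279785156), 6.992783069610596)
```

jog_arm([
  [[4, 0.22, -0.1, 2, 0, 0, 0], [4, 0, 0, 2, 0, 0, 0], [4, 0, 0, 1.4, 0, 0, 0], [4, 0, 0, 0.7, 0, 0, 0], [4, 0, 0, 0, 0, 0, 0], [4, 0, 0, 0, 0, 0, 0], [4, 0, 0, 0, 0, 0, 0], [0, 0, 0, 0, 0, 0, 0], [0, 0, 0, 0, 0, 0, 0], [0, 0, 0, 0, 0, 0, 0], [0, 0, 0, 0, 0, 0, 0], [0, 0, 0, 0, 0, 0, 0], [0, 0, 0, 0, 0, 0, 0], [0, 0, 0, 0, 0, 0, 0], [0, 0, 0, 0, 0, 0, 0], [0, 0, 0, 0, 0, 0, 0]],
])

```text
time: 29.1
tool_pos: [0.6539, 0.1583, 0.0702]
tool_rot: [0.001, 0.779, 0.628, 0.001]
contact_force: [0.3, 0.2, 6.0]
gripper_width: 0.154
grasp_force: 59.1
```

```bash
python3 d.py .6536 .1574 .07 -12.1
```

```text
t 29.1 pos [0.6539 0.1583 0.0702] yaw -12.3 tilt [ 0.002  0.    -1.   ] j6 0.34 w 0.154 F [0.3 0.2 6. ] T [ 0.01 -0.   -0.02]
now-axes cm [-0.09 -0.01  0.02] after-turn cm [-0.09 -0.01  0.02] turn -0.003
```

jog_arm([
  [[0, 0, 0, -0.7, 0, 0, 0], [0, 0, 0, -1, 0, 0, 0], [0, 0, 0, -1.5, 0, 0, 0], [0, 0, 0, -2, 0, 0, 0], [0, 0, 0, -2.3, 0, 0, 0], [0, 0, 0, -2.5, 0, 0, 0], [0, 0, 0, 0, 0, 0, 0]],
])

```text
time: 29.68
tool_pos: [0.6559, 0.1588, 0.1769]
tool_rot: [0.002, 0.779, 0.628, 0.004]
contact_force: [1.0, 0.3, 0.7]
gripper_width: 0.152
grasp_force: 59.1
```

jog_arm([
  [[0, 0, 0, 0, 0, 0, -0.119], [0, 0, 0, 0, 0, 0, -0.119], [0, 0, 0, 0, 0, 0, -0.119], [0, 0, 0, 0, 0, 0, -0.119], [0, 0, 0, 0, 0, 0, -0.119], [0, 0, 0, 0, 0, 0, -0.119], [0, 0, 0, 0, 0, 0, -0.119], [0, 0, 0, 0, 0, 0, -0.119], [0, 0, 0, 0, 0, 0, -0.119], [0, 0, 0, 0, 0, 0, -0.119], [0, 0, 0, 0, 0, 0, -0.119], [0, 0, 0, 0, 0, 0, -0.119], [0, 0, 0, 0, 0, 0, -0.119], [0, 0, 0, 0, 0, 0, -0.119], [0, 0, 0, 0, 0, 0, -0.119], [0, 0, 0, 0, 0, 0, -0.119], [0, 0, 0, 0, 0, 0, 0], [0, 0, 0, 0, 0, 0, 0]],
])

```text
time: 31.18
tool_pos: [0.6525, 0.1582, 0.1685]
tool_rot: [-0.001, -0.058, 0.998, 0.0]
contact_force: [-0.2, -0.2, -0.9]
gripper_width: 0.153
grasp_force: 59.0
```

```bash
python3 d.py .6464 .0246 .16 96.8
```

```text
t 31.18 pos [0.6525 0.1582 0.1685] yaw 96.7 tilt [-0.001  0.    -1.   ] j6 -1.56 w 0.153 F [-0.2 -0.2 -0.9] T [-0.03  0.04 -0.  ]
now-axes cm [  2.15 -13.2    0.85] after-turn cm [  2.19 -13.19   0.85] turn -0.002
```

jog_arm([
  [[0, 0.36, -2.2, 0, 0, 0, 0], [0, 0.36, -2.2, 0, 0, 0, 0], [0, 0.36, -2.2, 0, 0, 0, 0], [0, 0.36, -2.2, 0, 0, 0, 0], [0, 0.36, -2.2, 0, 0, 0, 0], [0, 0.35, -2.2, 0, 0, 0, 0], [0, 0, 0, 0.8, 0, 0, 0], [0, 0, 0, 0, 0, 0, 0], [0, 0, 0, 0, 0, 0, 0], [0, 0, 0, 0, 0, 0, 0], [0, 0, 0, 0, 0, 0, 0]],
])

```text
time: 32.1
tool_pos: [0.6474, 0.0255, 0.1609]
tool_rot: [0.0, -0.06, 0.998, 0.0]
contact_force: [0.5, 0.3, -1.3]
gripper_width: 0.157
grasp_force: 59.1
```

```bash
python3 d.py .6464 .0246 .0925 96.8;python3 - <<'E'
from h import *
g=grab_frame("scene");f=grab_frame("top")
for fr in (g,f):
    print(proj(fr,[[.6464,.0246,.094],[.6464,.0246,.051],[.705,.0316,.179],[.588,.0176,.179]]).round(1).tolist())
a=cv2.resize(g["color"][150:250,280:380],(400,400),interpolation=cv2.INTER_CUBIC);b=cv2.resize(f["color"][120:220,275:375],(400,400),interpolation=cv2.INTER_CUBIC)
cv2.imwrite("pics/key4.png",np.hstack([a,b]))
E
```

```text
t 32.1 pos [0.6474 0.0255 0.1609] yaw 96.9 tilt [ 0.  0. -1.] j6 -1.77 w 0.157 F [ 0.5  0.3 -1.3] T [-0.02  0.02 -0.06]
now-axes cm [ 0.11 -0.08  6.84] after-turn cm [ 0.11 -0.08  6.84] turn 0.001
[[333.3, 194.5], [333.4, 207.0], [349.2, 161.5], [316.3, 175.7]]
[[322.3, 172.7], [322.0, 174.9], [320.6, 144.1], [325.4, 191.4]]
```

View pics/key4.png

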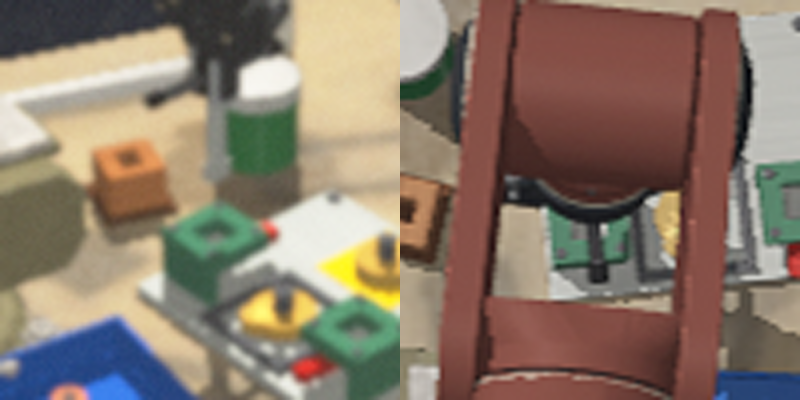

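The key hangs plumb. Its tip is at about (334,194) in the scene picture, as projected, and the offset along the bar is roughly 1 mm. I'm inserting it now.

jog_arm([
  [[0, 0.18, -0.08, 1.5, 0, 0, 0], [0, 0, 0, 1.5, 0, 0, 0], [0, 0, 0, 1, 0, 0, 0], [0, 0, 0, 0.5, 0, 0, 0], [0, 0, 0, 0, 0, 0, 0], [0, 0, 0, 0, 0, 0, 0], [0, 0, 0, 0.5, 0, 0, 0], [0, 0, 0, 0.4, 0, 0, 0], [0, 0, 0, 0.3, 0, 0, 0], [0, 0, 0, 0, 0, 0, 0], [0, 0, 0, 0, 0, 0, 0]],
])

```text
time: 33.12
tool_pos: [0.6455, 0.0235, 0.1035]
tool_rot: [-0.0, -0.06, 0.998, 0.0]
contact_force: [-0.6, -0.3, -1.2]
gripper_width: 0.155
grasp_force: 59.1
```

```bash
python3 d.py .6455 .0245 .0915 96.8
```

```text
t 33.12 pos [0.6455 0.0235 0.1035] yaw 96.8 tilt [-0.  0. -1.] j6 -1.77 w 0.155 F [-0.6 -0.3 -1.2] T [0.01 0.   0.  ]
now-axes cm [-0.01  0.1   1.2 ] after-turn cm [-0.01  0.1   1.2 ] turn 0.0
```

jog_arm([
  [[0, 0, 0.1, 0.2, 0, 0, 0], [0, 0, 0, 0.2, 0, 0, 0], [0, 0, 0, 0.2, 0, 0, 0], [0, 0, 0, 0.2, 0, 0, 0], [0, 0, 0, 0.2, 0, 0, 0], [0, 0, 0, 0.15, 0, 0, 0], [0, 0, 0, 0, 0, 0, 0], [0, 0, 0, 0, 0, 0, 0], [0, 0, 0, 0, 0, 0, 0]],
])

```text
time: 33.87
tool_pos: [0.6454, 0.0243, 0.0919]
tool_rot: [-0.0, -0.06, 0.998, -0.0]
contact_force: [-0.2, -2.0, -2.9]
gripper_width: 0.151
grasp_force: 58.8
```

```bash
python3 d.py .6455 .0245 .0915 96.8
```

```text
t 33.87 pos [0.6454 0.0243 0.0919] yaw 96.8 tilt [-0. -0. -1.] j6 -1.77 w 0.151 F [-0.2 -2.  -2.9] T [-0.46 -0.07 -0.07]
now-axes cm [-0.01  0.02  0.04] after-turn cm [-0.01  0.02  0.04] turn 0.0
```

jog_arm([
  [[0, 0, 0, 0, 0, 0, 0.1], [0, 0, 0, 0, 0, 0, 0.1], [0, 0, 0, 0, 0, 0, 0.1], [0, 0, 0, 0, 0, 0, 0.1], [0, 0, 0, 0, 0, 0, 0.1], [0, 0, 0, 0, 0, 0, 0.1], [0, 0, 0, 0, 0, 0, 0.1], [0, 0, 0, 0, 0, 0, 0.1], [0, 0, 0, 0, 0, 0, 0.1], [0, 0, 0, 0, 0, 0, 0.1], [0, 0, 0, 0, 0, 0, 0.1], [0, 0, 0, 0, 0, 0, 0.1], [0, 0, 0, 0, 0, 0, 0.1], [0, 0, 0, 0, 0, 0, 0.1], [0, 0, 0, 0, 0, 0, 0.1], [0, 0, 0, 0, 0, 0, 0.1], [0, 0, 0, 0, 0, 0, 0]],
])

```text
time: 35.28
tool_pos: [0.6457, 0.0251, 0.0922]
tool_rot: [-0.0, 0.675, 0.738, 0.001]
contact_force: [0.5, -0.3, -2.7]
gripper_width: 0.152
grasp_force: 58.8
```

```bash
python3 d.py .6455 .0245 .0915 6.8
```

```text
t 35.28 pos [0.6457 0.0251 0.0922] yaw 5.1 tilt [ 0.001  0.001 -1.   ] j6 -0.17 w 0.152 F [ 0.5 -0.3 -2.7] T [ 0.09 -0.25  0.01]
now-axes cm [-0.06 -0.03  0.07] after-turn cm [-0.06 -0.03  0.07] turn -0.03
```

jog_arm([
  [[0, 0, 0, 0, 0, 0, 0.05], [0, 0, 0, 0, 0, 0, 0.05], [0, 0, 0, 0, 0, 0, 0.03], [0, 0, 0, 0, 0, 0, 0]],
])

```text
time: 35.62
tool_pos: [0.6458, 0.025, 0.0922]
tool_rot: [-0.0, 0.72, 0.694, 0.001]
contact_force: [1.0, 0.1, -2.8]
gripper_width: 0.151
grasp_force: 58.8
```

```bash
python3 d.py .6455 .0245 .0915 6.8
```

```text
t 35.62 pos [0.6458 0.025  0.0922] yaw -2.2 tilt [ 0.001  0.001 -1.   ] j6 -0.04 w 0.151 F [ 1.   0.1 -2.8] T [ 0.24 -0.39  0.07]
now-axes cm [-0.06 -0.02  0.07] after-turn cm [-0.05 -0.03  0.07] turn -0.157
```

jog_arm([
  [[0, 0, 0, 0, 0, 0, 0.04], [0, 0, 0, 0, 0, 0, 0.04], [0, 0, 0, 0, 0, 0, 0], [0, 0, 0, 0, 0, 0, 0]],
])

```text
time: 35.95
tool_pos: [0.6458, 0.0249, 0.0922]
tool_rot: [0.0, 0.747, 0.665, 0.0]
contact_force: [2.4, 0.3, -4.0]
gripper_width: 0.155
grasp_force: 58.7
```

```bash
python3 d.py .6455 .0245 .0915 6.8
```

```text
t 35.95 pos [0.6458 0.0249 0.0922] yaw -6.7 tilt [ 0.001  0.001 -1.   ] j6 0.04 w 0.155 F [ 2.4  0.3 -4. ] T [ 0.27 -0.58  0.32]
now-axes cm [-0.04 -0.03  0.07] after-turn cm [-0.03 -0.03  0.07] turn -0.236
```

jog_arm([
  [[0, 0, 0, 0, 0, 0, 0.04], [0, 0, 0, 0, 0, 0, 0], [0, 0, 0, 0, 0, 0, 0]],
])

```text
time: 36.2
tool_pos: [0.6458, 0.0247, 0.0922]
tool_rot: [0.0, 0.76, 0.649, 0.0]
contact_force: [2.6, 1.4, -4.3]
gripper_width: 0.153
grasp_force: 58.9
```

```bash
python3 d.py .6455 .0245 .0915 6.8
```

```text
t 36.2 pos [0.6458 0.0247 0.0922] yaw -9.0 tilt [ 0.001  0.    -1.   ] j6 0.08 w 0.153 F [ 2.6  1.4 -4.3] T [ 0.21 -0.75  0.53]
now-axes cm [-0.03 -0.03  0.07] after-turn cm [-0.02 -0.03  0.07] turn -0.276
```

jog_arm([
  [[0, 0, 0, 0, 0, 0, -0.08], [0, 0, 0, 0, 0, 0, -0.08], [0, 0, 0, 0, 0, 0, -0.08], [0, 0, 0, 0, 0, 0, 0], [0, 0, 0, 0, 0, 0, 0]],
])

```text
time: 36.62
tool_pos: [0.6452, 0.0244, 0.0924]
tool_rot: [-0.0, 0.679, 0.734, -0.0]
contact_force: [0.3, 0.5, -0.5]
gripper_width: 0.155
grasp_force: 59.1
```

```bash
python3 d.py .6455 .0245 .0915 6.8
```

```text
t 36.62 pos [0.6452 0.0244 0.0924] yaw 4.5 tilt [-0.001 -0.    -1.   ] j6 -0.16 w 0.155 F [ 0.3  0.5 -0.5] T [-0.01  0.   -0.01]
now-axes cm [0.01 0.03 0.09] after-turn cm [0.01 0.03 0.09] turn -0.04
```

jog_arm([
  [[0, 0, 0, -0.3, 0, 0, 0], [0, 0, 0, -0.5, 0, 0, 0], [0, 0, 0, -0.7, 0, 0, 0], [0, 0, 0, -1, 0, 0, 0], [0, 0, 0, -1.5, 0, 0, 0], [0, 0, 0, -1.8, 0, 0, 0], [0, 0, 0, -1.5, 0, 0, 0], [0, 0, 0, 0, 0, 0, 0], [0, 0, 0, 0, 0, 0, 0]],
])

```text
time: 37.37
tool_pos: [0.6467, 0.0245, 0.1678]
tool_rot: [0.002, 0.678, 0.735, 0.001]
contact_force: [-0.2, 0.8, -2.1]
gripper_width: 0.153
grasp_force: 59.2
```

```bash
python3 d.py .6633 -.1243 .165 96.8;python3 - <<'E'
from h import *
g=grab_frame("scene");f=grab_frame("top")
a=cv2.resize(g["color"][150:250,290:410],(480,400),interpolation=cv2.INTER_CUBIC);b=cv2.resize(f["color"][120:220,300:375],(300,400),interpolation=cv2.INTER_CUBIC)
cv2.imwrite("pics/key5.png",np.hstack([a,b]))
E
```

```text
t 37.37 pos [0.6467 0.0245 0.1678] yaw 4.6 tilt [ 0.004 -0.    -1.   ] j6 -0.16 w 0.153 F [-0.2  0.8 -2.1] T [ 0.01  0.03 -0.01]
now-axes cm [-14.96   0.46   0.29] after-turn cm [  0.11 -14.97   0.28] turn -1.61
```

View pics/key5.png

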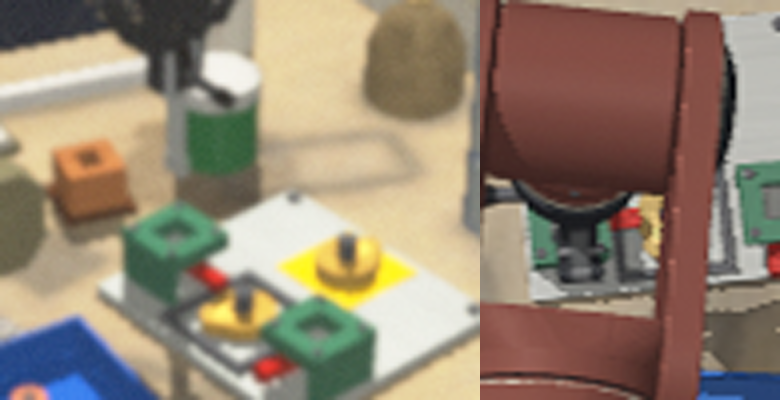

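The left toe now points over the pocket at scene crop (210,275). I'm going to the right socket.

jog_arm([
  [[0, 0, 0, 0, 0, 0, -0.115], [0, 0, 0, 0, 0, 0, -0.115], [0, 0, 0, 0, 0, 0, -0.115], [0, 0, 0, 0, 0, 0, -0.115], [0, 0, 0, 0, 0, 0, -0.115], [0, 0, 0, 0, 0, 0, -0.115], [0, 0, 0, 0, 0, 0, -0.115], [0, 0, 0, 0, 0, 0, -0.115], [0, 0, 0, 0, 0, 0, -0.115], [0, 0, 0, 0, 0, 0, -0.115], [0, 0, 0, 0, 0, 0, -0.115], [0, 0, 0, 0, 0, 0, -0.115], [0, 0, 0, 0, 0, 0, -0.115], [0, 0, 0, 0, 0, 0, -0.115], [0, 0, 0, 0, 0, 0, 0]],
])

```text
time: 38.72
tool_pos: [0.6446, 0.0246, 0.1634]
tool_rot: [-0.002, -0.06, 0.998, 0.0]
contact_force: [-0.0, -0.0, -1.7]
gripper_width: 0.151
grasp_force: 59.1
```

jog_arm([
  [[0, 0, -2.5, 0, 0, 0, 0], [0, 0, -2.5, 0, 0, 0, 0], [0, 0, -2.5, 0, 0, 0, 0], [0, 0, -2.5, 0, 0, 0, 0], [0, 0, -2.5, 0, 0, 0, 0], [0, 0, -2.5, 0, 0, 0, 0], [0, 0, 0, 0, 0, 0, 0], [0, 0, 0, 0, 0, 0, 0], [0, 0, 0, 0, 0, 0, 0], [0, 0, 0, 0, 0, 0, 0]],
])

```text
time: 39.55
tool_pos: [0.6631, -0.1234, 0.1647]
tool_rot: [-0.001, -0.059, 0.998, 0.0]
contact_force: [0.3, -0.9, -0.5]
gripper_width: 0.156
grasp_force: 59.1
```

```bash
python3 d.py .6633 -.1243 .1035 96.8; python3 - <<'E'
from h import *
g=grab_frame("scene");s=state();p=s["tool_pos"];fx=np.array([.993,.118,0])
b=p+[0,0,.019]
print(proj(g,[p-[0,0,.066],b+fx*.059,b-fx*.059,p-[0,0,.052]]).round(1).tolist())
u,v=proj(g,p-[0,0,.02]).astype(int)
print(u,v);cv2.imwrite("pics/key6.png",cv2.resize(g["color"][v-35:v+40,u-50:u+50],(800,600),interpolation=cv2.INTER_CUBIC))
E
```

```text
t 39.55 pos [ 0.6631 -0.1234  0.1647] yaw 96.8 tilt [-0.001  0.001 -1.   ] j6 -1.98 w 0.156 F [ 0.3 -0.9 -0.5] T [-0.02  0.01  0.  ]
now-axes cm [-0.02 -0.09  6.12] after-turn cm [-0.01 -0.09  6.12] turn 0.0
[[369.3, 216.2], [386.8, 181.1], [353.1, 197.4], [369.5, 211.9]]
369 201
```

View pics/key6.png

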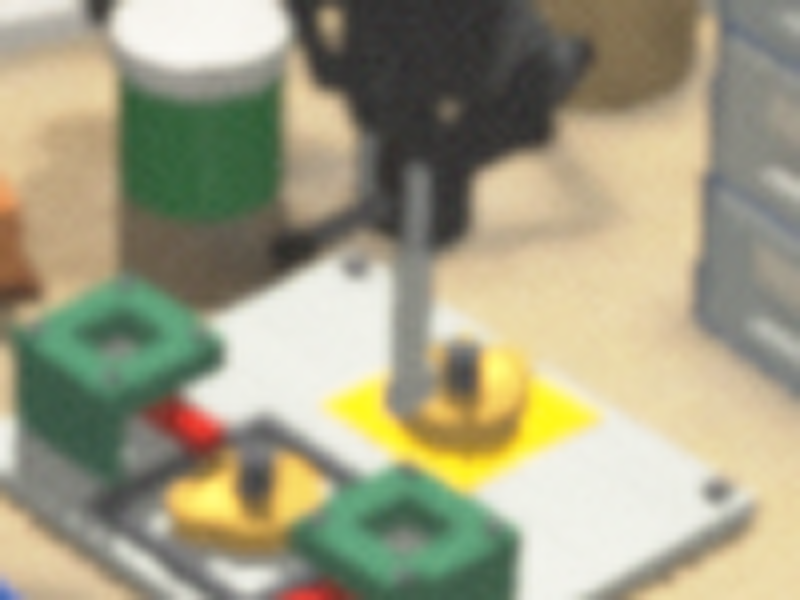

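The tip is at (370,217), and the projection with about 1 mm bar offset agrees. I'm lowering the key.

jog_arm([
  [[0, 0, -0.09, 1.5, 0, 0, 0], [0, 0, 0, 1.5, 0, 0, 0], [0, 0, 0, 1.2, 0, 0, 0], [0, 0, 0, 0.8, 0, 0, 0], [0, 0, 0, 0.6, 0, 0, 0], [0, 0, 0, 0.4, 0, 0, 0], [0, 0, 0, 0, 0, 0, 0], [0, 0, 0, 0, 0, 0, 0], [0, 0, 0, 0, 0, 0, 0]],
])

```text
time: 40.35
tool_pos: [0.6641, -0.1255, 0.1062]
tool_rot: [0.001, -0.06, 0.998, -0.0]
contact_force: [-0.1, -0.0, -1.6]
gripper_width: 0.156
grasp_force: 59.1
```

```bash
python3 d.py .6632 -.1243 .0920 96.8
```

```text
t 40.35 pos [ 0.6641 -0.1255  0.1062] yaw 96.8 tilt [ 0.001 -0.    -1.   ] j6 -1.99 w 0.156 F [-0.1 -0.  -1.6] T [-0.03  0.01 -0.02]
now-axes cm [0.07 0.13 1.42] after-turn cm [0.07 0.13 1.42] turn 0.0
```

jog_arm([
  [[0, 0.08, 0.12, 0.3, 0, 0, 0], [0, 0, 0, 0.2, 0, 0, 0], [0, 0, 0, 0.2, 0, 0, 0], [0, 0, 0, 0.2, 0, 0, 0], [0, 0, 0, 0.2, 0, 0, 0], [0, 0, 0, 0.2, 0, 0, 0], [0, 0, 0, 0.1, 0, 0, 0], [0, 0, 0, 0, 0, 0, 0], [0, 0, 0, 0, 0, 0, 0], [0, 0, 0, 0, 0, 0, 0]],
])

```text
time: 41.18
tool_pos: [0.6624, -0.1244, 0.0911]
tool_rot: [-0.0, -0.06, 0.998, -0.0]
contact_force: [-0.4, -2.4, -2.6]
gripper_width: 0.155
grasp_force: 59.0
```

```bash
python3 d.py .6632 -.1243 .0920 96.8
```

```text
t 41.18 pos [ 0.6624 -0.1244  0.0911] yaw 96.8 tilt [-0. -0. -1.] j6 -1.99 w 0.155 F [-0.4 -2.4 -2.6] T [-0.39 -0.02 -0.03]
now-axes cm [-0.08 -0.   -0.09] after-turn cm [-0.08 -0.   -0.09] turn 0.0
```

jog_arm([
  [[0, -0.04, 0, 0, 0, 0, 0.1], [0, 0, 0, 0, 0, 0, 0.1], [0, 0, 0, 0, 0, 0, 0.1], [0, 0, 0, 0, 0, 0, 0.1], [0, 0, 0, 0, 0, 0, 0.1], [0, 0, 0, 0, 0, 0, 0.1], [0, 0, 0, 0, 0, 0, 0.1], [0, 0, 0, 0, 0, 0, 0.1], [0, 0, 0, 0, 0, 0, 0.1], [0, 0, 0, 0, 0, 0, 0.1], [0, 0, 0, 0, 0, 0, 0.1], [0, 0, 0, 0, 0, 0, 0.1], [0, 0, 0, 0, 0, 0, 0.1], [0, 0, 0, 0, 0, 0, 0.1], [0, 0, 0, 0, 0, 0, 0.1], [0, 0, 0, 0, 0, 0, 0.1], [0, 0, 0, 0, 0, 0, 0.07], [0, 0, 0, 0, 0, 0, 0.06], [0, 0, 0, 0, 0, 0, 0]],
])

```text
time: 42.77
tool_pos: [0.6633, -0.1237, 0.0913]
tool_rot: [0.0, 0.721, 0.693, 0.001]
contact_force: [2.1, 0.8, -1.5]
gripper_width: 0.155
grasp_force: 58.9
```

```bash
python3 d.py .6632 -.1243 .0920 6.8
```

```text
t 42.77 pos [ 0.6633 -0.1237  0.0913] yaw -2.3 tilt [ 0.001  0.001 -1.   ] j6 -0.25 w 0.155 F [ 2.1  0.8 -1.5] T [ 0.09 -0.43  0.05]
now-axes cm [-0.06 -0.01 -0.07] after-turn cm [-0.06 -0.02 -0.07] turn -0.159
```

jog_arm([
  [[0, 0, 0, 0, 0, 0, 0.04], [0, 0, 0, 0, 0, 0, 0.04], [0, 0, 0, 0, 0, 0, 0], [0, 0, 0, 0, 0, 0, 0]],
])

```text
time: 43.1
tool_pos: [0.6633, -0.1238, 0.0912]
tool_rot: [0.0, 0.747, 0.664, 0.001]
contact_force: [2.7, 1.2, -2.8]
gripper_width: 0.149
grasp_force: 58.9
```

```bash
python3 d.py .6632 -.1243 .0920 6.8
```

```text
t 43.1 pos [ 0.6633 -0.1238  0.0912] yaw -6.7 tilt [ 0.001  0.    -1.   ] j6 -0.18 w 0.149 F [ 2.7  1.2 -2.8] T [ 0.06 -0.67  0.34]
now-axes cm [-0.05 -0.01 -0.08] after-turn cm [-0.05 -0.02 -0.08] turn -0.236
```

Same signature as on the left, so I'll add a little more, unwind and withdraw.

jog_arm([
  [[0, 0, 0, 0, 0, 0, 0.04], [0, 0, 0, 0, 0, 0, 0], [0, 0, 0, 0, 0, 0, 0], [0, 0, 0, 0, 0, 0, -0.08], [0, 0, 0, 0, 0, 0, -0.08], [0, 0, 0, 0, 0, 0, -0.08], [0, 0, 0, 0, 0, 0, 0], [0, 0, 0, 0, 0, 0, 0], [0, 0, 0, -0.3, 0, 0, 0], [0, 0, 0, -0.5, 0, 0, 0], [0, 0, 0, -0.7, 0, 0, 0], [0, 0, 0, -1, 0, 0, 0], [0, 0, 0, -1.5, 0, 0, 0], [0, 0, 0, -1.8, 0, 0, 0], [0, 0, 0, -2, 0, 0, 0], [0, 0, 0, 0, 0, 0, 0], [0, 0, 0, 0, 0, 0, 0]],
])

```text
time: 44.52
tool_pos: [0.6644, -0.1246, 0.1725]
tool_rot: [0.002, 0.678, 0.735, 0.001]
contact_force: [-0.5, -0.5, -2.3]
gripper_width: 0.151
grasp_force: 59.3
```

```bash
python3 d.py .6539 .1583 .169 -12.3
```

```text
t 44.52 pos [ 0.6644 -0.1246  0.1725] yaw 4.6 tilt [ 0.005 -0.002 -1.   ] j6 -0.38 w 0.151 F [-0.5 -0.5 -2.3] T [-0.02  0.01  0.03]
now-axes cm [28.28  1.21  0.3 ] after-turn cm [27.42 -7.05  0.35] turn 0.295
```

jog_arm([
  [[0, 0, 0, 0, 0, 0, 0.1], [0, 0, 0, 0, 0, 0, 0.1], [0, 0, 0, 0, 0, 0, 0.095], [0, 2.74, -0.7, 0, 0, 0, 0], [0, 2.74, -0.7, 0, 0, 0, 0], [0, 2.74, -0.7, 0, 0, 0, 0], [0, 2.74, -0.7, 0, 0, 0, 0], [0, 2.74, -0.7, 0, 0, 0, 0], [0, 2.74, -0.7, 0, 0, 0, 0], [0, 2.74, -0.7, 0, 0, 0, 0], [0, 2.74, -0.7, 0, 0, 0, 0], [0, 2.74, -0.7, 0, 0, 0, 0], [0, 2.74, -0.7, 0, 0, 0, 0], [0, 0, 0, 0, 0, 0, 0], [0, 0, 0, 0, 0, 0, 0], [0, 0, 0, 0, 0, 0, 0], [0, 0, 0, 0, 0, 0, 0]],
])

```text
time: 45.93
tool_pos: [0.6528, 0.1574, 0.1685]
tool_rot: [-0.0, 0.779, 0.627, -0.001]
contact_force: [-0.1, -0.3, -1.4]
gripper_width: 0.153
grasp_force: 59.2
```

```bash
python3 d.py .6539 .1583 .115 -12.3; python3 - <<'E'
from h import *
f=grab_frame("top");g=grab_frame("scene")
a=cv2.resize(f["color"][115:205,300:400],(400,360),interpolation=cv2.INTER_CUBIC);b=cv2.resize(g["color"][150:240,280:380],(400,360),interpolation=cv2.INTER_CUBIC)
cv2.imwrite("pics/k7.png",np.hstack([a,b]))
E
```

```text
t 45.93 pos [0.6528 0.1574 0.1685] yaw -12.4 tilt [-0.001 -0.001 -1.   ] j6 0.34 w 0.153 F [-0.1 -0.3 -1.4] T [ 0.06  0.01 -0.02]
now-axes cm [0.12 0.1  5.35] after-turn cm [0.11 0.09 5.35] turn -0.001
```

View pics/k7.png

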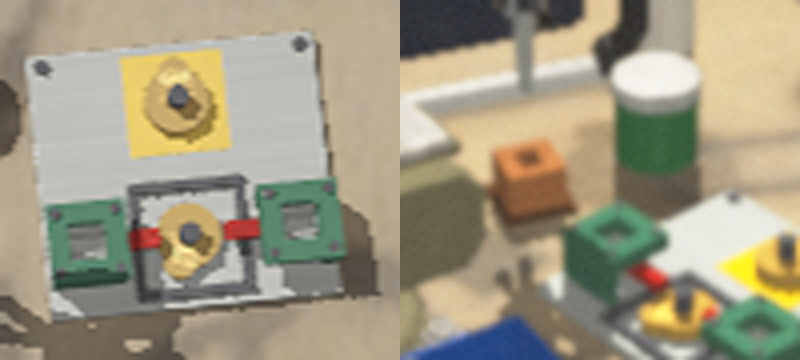

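Both toes lie over the cam at (145,238) and (240,230). The key hangs above the stand, so I'm lowering it.

jog_arm([
  [[0, 0.08, 0.1, 1.5, 0, 0, 0], [0, 0, 0, 1.5, 0, 0, 0], [0, 0, 0, 1.2, 0, 0, 0], [0, 0, 0, 0.7, 0, 0, 0], [0, 0, 0, 0.3, 0, 0, 0], [0, 0, 0, 0, 0, 0, 0], [0, 0, 0, 0, 0, 0, 0], [0, 0, 0, 0, 0, 0, 0], [0, 0, 0, 0, 0, 0, 0]],
])

```text
time: 46.78
tool_pos: [0.6549, 0.1591, 0.1185]
tool_rot: [0.001, 0.779, 0.627, 0.001]
contact_force: [0.4, 0.9, -1.9]
gripper_width: 0.153
grasp_force: 59.2
```

```bash
python3 d.py .6539 .1583 .071 -12.3
```

```text
t 46.78 pos [0.6549 0.1591 0.1185] yaw -12.3 tilt [ 0.002  0.    -1.   ] j6 0.34 w 0.153 F [ 0.4  0.9 -1.9] T [-0.    0.   -0.07]
now-axes cm [-0.11 -0.09  4.75] after-turn cm [-0.1  -0.08  4.75] turn -0.0
```

jog_arm([
  [[0, -0.09, -0.08, 0.5, 0, 0, 0], [0, 0, 0, 0.5, 0, 0, 0], [0, 0, 0, 0.5, 0, 0, 0], [0, 0, 0, 0.6, 0, 0, 0], [0, 0, 0, 0.6, 0, 0, 0], [0, 0, 0, 0.6, 0, 0, 0], [0, 0, 0, 0.5, 0, 0, 0], [0, 0, 0, 0.4, 0, 0, 0], [0, 0, 0, 0.2, 0, 0, 0], [0, 0, 0, 0, 0, 0, 0], [0, 0, 0, 0, 0, 0, 0], [0, 0, 0, 0, 0, 0, 0]],
])

```text
time: 47.78
tool_pos: [0.6536, 0.1584, 0.0738]
tool_rot: [0.0, 0.779, 0.627, 0.0]
contact_force: [0.8, 0.9, -0.4]
gripper_width: 0.153
grasp_force: 59.2
```

```bash
python3 d.py .6539 .1583 .0705 -12.3
```

```text
t 47.78 pos [0.6536 0.1584 0.0738] yaw -12.3 tilt [ 0.001  0.    -1.   ] j6 0.34 w 0.153 F [ 0.8  0.9 -0.4] T [0.01 0.03 0.02]
now-axes cm [0.   0.04 0.33] after-turn cm [0.   0.04 0.33] turn -0.0
```

jog_arm([
  [[0, 0, 0, 0.2, 0, 0, 0], [0, 0, 0, 0.15, 0, 0, 0], [0, 0, 0, 0, 0, 0, 0], [0, 0, 0, 0, 0, 0, 0], [3.5, 0, 0, 0, 0, 0, 0], [3.5, 0, 0, 0, 0, 0, 0], [3.5, 0, 0, 0, 0, 0, 0], [3.5, 0, 0, 0, 0, 0, 0], [3.5, 0, 0, 0, 0, 0, 0], [3.5, 0, 0, -1, 0, 0, 0], [3.5, 0, 0, -2, 0, 0, 0], [3.5, 0, 0, -3, 0, 0, 0], [3.5, 0, 0, -3, 0, 0, 0], [3.5, 0, 0, -3, 0, 0, 0], [3.5, 0, 0, -3, 0, 0, 0], [3.5, -3, -3, 0, 0, 0, 0], [3.5, -3, -3, 0, 0, 0, 0], [3.5, -3, -3, 0, 0, 0, 0], [3.5, -3, -3, 0, 0, 0, 0], [3.5, 0, 0, 0, 0, 0, 0]],
])

```text
time: 49.45
tool_pos: [0.5068, 0.0661, 0.2182]
tool_rot: [-0.001, 0.78, 0.626, -0.002]
contact_force: [0.2, 0.9, -1.2]
gripper_width: 0.41
grasp_force: 0.0
```

```bash
python3 - <<'E'
from m import *
g=grab_frame("scene")
rep("key",B(245,155,55,30)&(Z>.08));rep("cam",B(332,160,42,40)&(Z>.017)&(Z<.05)&(H<35)&(S>60))
for n,b in (("toeL",(325,170,22,18)),("toeR",(345,168,22,18))):
    rep(n,B(*b)&((H<6)|(H>174))&(S>150))
a=cv2.resize(f["color"][110:230,230:400],(400,282),interpolation=cv2.INTER_CUBIC);b=cv2.resize(g["color"][150:270,250:420],(400,282),interpolation=cv2.INTER_CUBIC)
cv2.imwrite("pics/k8.png",np.hstack([a,b]))
E
```

```text
key 199 mean [0.6532 0.1577 0.0963] rect [653.9 157.5] [117.9  14.5] 76.5 z [0.09  0.096 0.105]
cam 284 mean [ 0.6538 -0.048   0.0269] rect [656.  -49.3] [48.6 88.9] 29.5 z [0.019 0.024 0.038]
toeL 32 mean [ 0.6515 -0.0154  0.036 ] rect [651.9 -15.2] [11.9 17.2] 1.2 z [0.033 0.036 0.039]
toeR 40 mean [ 0.6595 -0.0831  0.036 ] rect [659.3 -83.5] [11.9 23.4] 2.0 z [0.033 0.036 0.039]
```

View pics/k8.png

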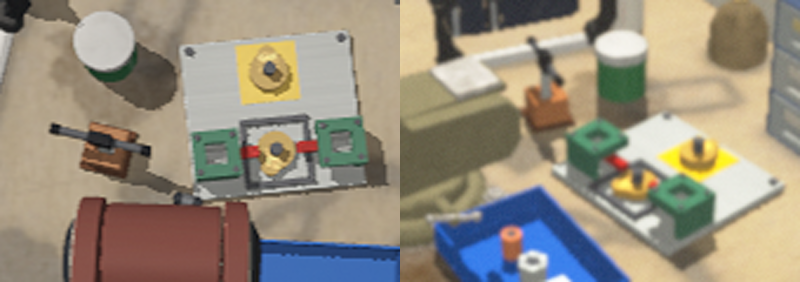

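The key stands upright in its stand. Both toes measure within 0.5° of locked, the cam is flat in the pocket, and the strays are in the tray.

```bash
python3 -c "
from plant import *
print(job_done())"
```

```text
the job is handed in; nothing more can be done
None
```

The job is handed in at about 50 s: the nut, block and copper bush are in the tray, the one-lobe cam lies in the pocket boss up, both clamps were turned to their stops with the key, and the key is upright in its stand.

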